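# Change the check weight on the bench scale

## Task

Change the check weight on the bench scale: the large brass weight from the wooden weight case is to stand on the middle of the scale's platform, and the medium one that is on the scale now goes home to the empty middle compartment of the case; leave the smallest weight where it is. The two cups stand where the case's sliding lid has to come out, so first lift both onto the ware board, and when the weights are changed slide the lid fully shut and put each cup back exactly where it stood at the start. Keep the cups and weights upright.

Things in the scene. Friction and masses are not known exactly. Their poses are not given: they have to be found in the camera images.
- cup_large: The larger of two open grey plastic weighing cups, 88 mm across the rim, 90 mm high, tapering to 66 mm at the foot, about 0.16 kg, with a white fill. Origin: centre of its underside, z up. Too wide to grip across: pinch its wall at the rim from above, one finger inside and one outside; the wall's rim is about 4 mm thick, its middle 42 mm from the axis.
- cup_small: The smaller open grey plastic weighing cup, 76 mm across the rim, 75 mm high, 56 mm at the foot, about 0.16 kg, with an orange-red fill. Origin: centre of its underside, z up. Pinch its wall likewise; the wall's middle is 36 mm from the axis at the rim. Both cups stand side by side just in front of the weight case, in the way of its lid; which is left and which right changes.
- weight_large: The largest of three brass weights: a cylinder 26 mm in diameter and 25 mm high with a round knob (17 mm) on top, 36 mm high in all, about 0.1 kg. Starts in the left or the right compartment of the case. Origin: centre of its underside, z up.
- weight_medium: The medium brass weight: cylinder 20 mm in diameter and 22 mm high with a 12 mm knob on top, 32 mm high in all, about 0.05 kg. Starts on the platform of the scale. Origin: centre of its underside, z up.
- weight_small: The smallest brass weight: 16 mm in diameter, 28 mm high, knob included. Stands in the outer compartment at the other end of the case from the large one. Not to be moved. Origin: centre of its underside, z up.
- bench_scale: Low grey bench scale, 196 mm (its x) by 240 mm (its y), 38 mm high, fixed; on the left or the right of the case. Its raised square platform (182 x 164 mm, top at z = 38 mm) has its middle at x = 0, y = -34 mm in this frame; the strip with keys is at its +y end. (The scale under the big bowl, far left, is another.) Origin: centre of the underside.
- ware_board: Plain light wooden board lying on the worktop, 280 mm (its x) by 150 mm (its y), 18 mm thick, fixed; on the other side of the case from the scale. Both cups fit on it one behind the other along x. Origin: centre of the underside; top at z = 18 mm.
- weight_case: Low fixed wooden case, 124 mm deep (its x), 190 mm wide (its y), with a clear sliding lid that comes out at its front (-x). Origin: centre of the underside. Three compartments with middles at y = +59, 0, -59 mm, x = 0, each 108 mm long in x, 53 mm wide, floor at z = 6 mm. Heights: dividers 22 mm, front wall 44 mm, lid 50 mm, side and back walls 58 mm.
- case_lid (a joint): How far the case's clear lid is drawn out towards -x of the case, in m: 0 fully shut, 0.108 at the stop, where the compartments are wholly uncovered. It runs in grooves, stays where it is left and takes about 1.5 N to slide.
- lid_knob (a point): Middle of the brass knob at the front edge of the lid, 8 mm below the knob's top: 19 mm in diameter, standing 22 mm above the lid's wooden strip; the knob's top is at z = 78 mm. Moves with the lid; with the lid shut it lies 54 mm in front of the case's middle.
Mind the look-alikes: they are no part of the job. Leave any blue or purple look-alike of the cup_large alone.

How it is judged:
By the outcome, as a careful person would: the job done as asked, in the order asked, and still so for the second after the job is handed in, with the robot touching nothing.
It also fails if it takes over 144 s, if anything falls off the work surface, if the arm or the gripper's body presses on something with over 40 N, if the wrist force passes 120 N, or if a joint passes its speed limit or range.

## Robot

A 6-joint arm with a two-finger parallel gripper is mounted at the origin on a cart in front of the work surface, level with it; the furniture and walls round the work are solid. World frame = base frame: x ahead of the robot, y to its left, z up, the work surface at z = 0. Lengths are in m, angles in rad, forces in N, time in s.
With the tool pointing down it reaches from about 0.3 to 0.775 m from the base axis. Payload 14.6 kg.
Tool frame: the origin (TCP) lies on the mounting face of the last link; the fingertips stand 199 mm ahead of it and the grasp point (between the pads) lies 180 mm ahead of it; z points along the fingers, y is the line along which they close (so a half turn about z gives the same grasp; the last joint's range is limited). The gripper opens to 94 mm and grips with 3 to 60 N. Pads are 16 mm wide; open, the fingers measure 119 mm over their backs; the gripper's body (75 mm by 177 mm) begins 78 mm behind the grasp point.
Start: joints at [-1.176, 0.3, 1.521, -0, 1.321, -0.067], TCP at [0.245, -0.492, 0.405] pointing down, gripper open.
Joint ranges: [-3.03, 3.03], [-0.79, 2.21], [0.23, 2.52], [-1.04, 4.18], [0, 3.07], [-2.55, 2.55]. Speed limits (rad/s): [2.22, 2.22, 2.57, 3.14, 3.14, 3.14].

## Interface

Orientations are given as [roll, pitch, yaw] about the fixed x, y, z axes, in that order (R = Rz(yaw) Ry(pitch) Rx(roll)).
In Python, from station import telemetry, cams, workorder, finder gives the robot as it stands.
- The arm moves only by the tool jog_arm, never from a script. Its argument "rows" is a list of rows, each an object with "gripper": the finger opening in m, from 0 to 0.094; "slide": the shift along the tool's x, y, z in m, a list of three; "spin": the turn about the tool's z in rad. In form: [{"gripper": gripper, "slide": [tx, ty, tz], "spin": spin}, ...]. A call has 1 to 8 rows; each row is the pose to reach, as a shift and turn from the pose commanded when the call began, along the tool's axes at that moment; what a row does not reach only later rows make up. A row lasts 1/10 s, in which the tool goes at most 50 mm and 8.59 degrees, less where a joint would pass 70% of its speed; a pose out of reach is approached as far as the arm can. A call with a gripper value outside its range is refused whole. The fingers move at their own pace and stop on an object; "squeeze" is the grip in N (left out, the last holds). Time passes only in rows, so rows that repeat a pose let the fingers close. It gives the time, the measured TCP pose, the force, the opening and the grip force at its end, in the units of the state.
- telemetry.get_obs(): the state, without advancing time (a new reading comes with each control period).
- cams.camera(name): name is "scene" or "top" or "wrist"; returns (picture, depth): 400x640x3 uint8, red, green, blue; 400x640 float32, m along the optical axis (not along the pixel's ray), 0 where there is no reading.
- cams.camera_info(name): a dict with "camera_matrix" (3x3 intrinsics, pixels), "R" (3x3) and "t" (3): a world point X has camera coordinates R X + t; the wrist camera has in their place "tool_from_camera" (4x4, takes a point from camera to tool coordinates, whose origin is the TCP and whose axes are the flange's). Camera axes: x right, y down, z forward; pixel columns grow to the right and rows downward; lengths in m; the calibration is good to about 2 mm. A picture is of the moment at which its call begins: read the wrist's pose just before it. camera_info takes no time and is no camera call.
- workorder.hand_in(): hands the job in; it is judged then, once.
Trained networks look in the newest picture that a camera, given by its name, has taken for a name from the list of things; names that differ only in an ending like _2 or _b are one class to them, and where a whole thing is asked for, a point or a joint stands for the part that bears it (a point fixed in the world has none). Each returns a list of dicts, best first, with "confidence" (0 to 1); they miss things now and then, are a little off and sometimes report something else, mostly with a low value. They report only what shows in the picture. A call takes as long as a camera call. They do not tell look-alikes from the thing itself.
- finder.find_in(target, camera): "point" ([x, y, z] in m, in world coordinates, good to about 4 mm: the middle of the surface that is visible of it).
- finder.masks_of(target, camera): "region" (400x640 bool, what is visible of it).
The state is a dict: "time_s": time; "qpos": joint angles; "joint_vel": joint speeds; "tau": joint torques, N m; "ee_pos": TCP position; "eef_rot": TCP orientation; "force": force on the tool from outside, world axes, zero at the start; "moment": the same for the moment, N m; "grip_width": finger opening in m; "grip_force": force on a finger pad.
Only numpy, scipy, OpenCV 4.12 (cv2) and the standard library are available. Lean on these libraries where they do the work, as an engineer would, in place of code of your own. Each camera call takes 0.05 s, during which the arm holds its last target. There are 200 camera calls.

## Working session

There is one attempt and no reset: what is moved stays moved. The work goes in short steps, Python scripts to look and compute and a tool call to move; the robot and the scene stay as the last step left them, time stands still between calls to the robot, and variables do not carry over. Pictures are saved under pics/ and viewed, at most 14 in all, crops included, and the job is handed in when it is done.

Besides the shell and the picture viewer there is one more tool, called by a JSON object that holds its "op" and its "data". jog_arm: Moves the arm, as the interface text tells. Its arguments: {"type":"object","properties":{"rows":{"type":"array","items":{"type":"object","properties":{"gripper":{"type":"number"},"slide":{"type":"array","items":{"type":"number"}},"spin":{"type":"number"}}}},"squeeze":{"type":"number"}},"required":["rows"]}

```bash
ls; mkdir -p pics
cat > h.py <<'E'
from station import telemetry, cams, workorder, finder
import numpy as np, cv2
def snap(n,f):
    p,d=cams.camera(n); cv2.imwrite('pics/'+f,p[:,:,::-1]); return p,d
def cloud(n,d,obs=None):
    i=cams.camera_info(n);K=np.array(i['camera_matrix']);v,u=np.mgrid[:400,:640]
    P=np.stack([(u-K[0,2])/K[0,0]*d,(v-K[1,2])/K[1,1]*d,d],-1)
    if n=='wrist':
        from scipy.spatial.transform import Rotation as R
        T=np.array(i['tool_from_camera']);P=P@T[:3,:3].T+T[:3,3]
        r=R.from_euler('xyz',obs['eef_rot']).as_matrix();P=P@r.T+np.array(obs['ee_pos'])
    else: P=(P-np.array(i['t']))@np.array(i['R'])
    P[d==0]=np.nan
    return P
E
python3 - <<'E'
from h import *
o=telemetry.get_obs();print(o)
p,d=snap('top','top0.png');np.save('top0.npy',cloud('top',d))
for t in ['cup_large','cup_small','weight_large','weight_medium','weight_small','bench_scale','ware_board','weight_case','lid_knob']:
    for r in finder.find_in(t,'top')[:3]: print(t,np.round(r['point'],3),round(r['confidence'],2))
p,d=snap('scene','scene0.png');np.save('scene0.npy',cloud('scene',d))
E
```

```text
pics
{'time_s': 0.0, 'qpos': array([-1.17561522e+00,  3.00481884e-01,  1.52157212e+00, -1.61434026e-05,
        1.32069189e+00, -6.65984456e-02]), 'joint_vel': array([ 0.00027088,  0.00085009,  0.00020553, -0.00176697,  0.00031451,
       -0.00068039]), 'tau': array([-3.78014665e-04, -5.31809378e+01, -3.52739060e+01,  7.07588461e-02,
        2.43675703e-02, -5.70044585e-05]), 'ee_pos': array([ 0.24503433, -0.49236887,  0.40408407]), 'eef_rot': array([-3.14044093e+00, -6.11452435e-05,  4.61783526e-01]), 'force': array([ 0.0719965 , -0.0641634 ,  1.02795105]), 'moment': array([ 0.01312141,  0.01998735, -0.01143143]), 'grip_force': 0.0, 'grip_width': 0.0937631129762116}
cup_large [0.433 0.207 0.052] 0.82
cup_large [0.579 0.205 0.05 ] 0.77
cup_large [ 0.498 -0.032  0.048] 0.59
cup_small [0.502 0.079 0.042] 0.89
weight_medium [ 0.477 -0.323  0.051] 0.61
bench_scale [ 0.484 -0.306  0.038] 0.77
ware_board [0.494 0.358 0.02 ] 0.81
weight_case [0.632 0.02  0.052] 0.67
lid_knob [0.625 0.017 0.05 ] 0.56
```

View pics/top0.png

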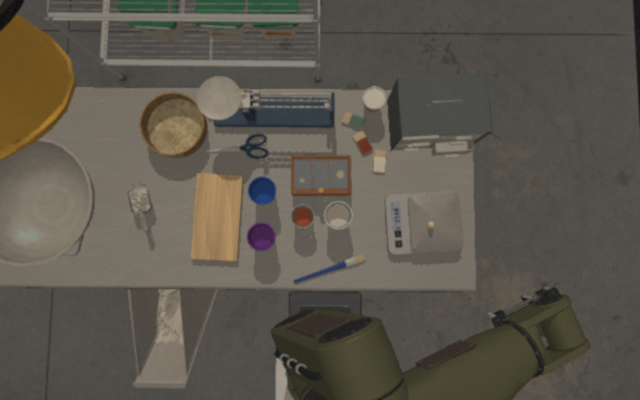

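View pics/scene0.png

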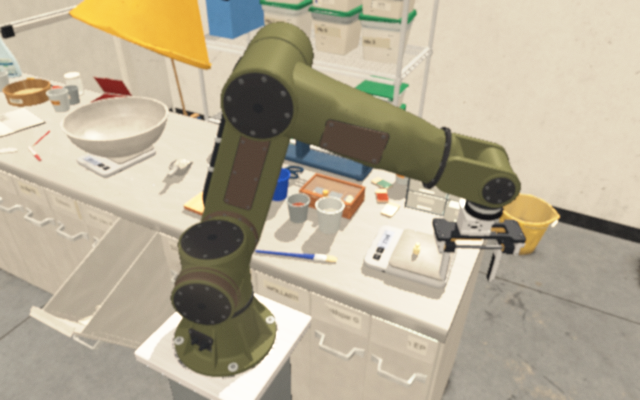

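The top view shows the small red-filled cup at (303,217), the large white-filled cup at (338,215), the case at (321,175) and its knob at (321,190). The scale is on the right at (425,222) with the medium weight at (431,225), and the board is on the left at (217,217). The blue and purple look-alikes are at (262,190) and (261,237). Next I'll move the wrist camera over the scene.

```bash
cat >> h.py <<'E'
def go(x,y,z,yaw,o=None):
    """print slide/spin from current pose to a TCP target (tool down)"""
    o=o or telemetry.get_obs(); from scipy.spatial.transform import Rotation as R
    r=R.from_euler('xyz',o['eef_rot']).as_matrix()
    s=r.T@(np.array([x,y,z])-o['ee_pos']); w=(o['eef_rot'][2]-yaw+np.pi)%(2*np.pi)-np.pi
    print('slide',np.round(s,4),'spin',round(w,4)); return s,w
E
python3 - <<'E'
from h import *
i=cams.camera_info('wrist');print(np.round(i['tool_from_camera'],3),i['camera_matrix'])
P=np.load('top0.npy')
for n,(u,v) in dict(knob=(321,190),wl=(340,174),ws=(303,180),wm=(431,225),cl=(338,215),cs=(303,217),board=(217,217)).items(): print(n,np.round(P[v,u],3))
go(0.42,0.02,0.45,0)
E
```

```text
[[-0.    -0.961 -0.277  0.08 ]
 [ 1.    -0.001  0.001 -0.   ]
 [-0.001 -0.277  0.961  0.02 ]
 [ 0.     0.     0.     1.   ]] [[326.03763314   0.         322.81756281]
 [  0.         326.03763314 201.80121058]
 [  0.           0.           1.        ]]
knob [0.577 0.021 0.078]
wl [ 0.632 -0.038  0.049]
ws [0.612 0.079 0.049]
wm [ 0.472 -0.321  0.066]
cl [ 0.501 -0.033  0.053]
cs [0.494 0.078 0.044]
board [0.493 0.357 0.017]
slide [ 0.3849 -0.3808 -0.0454] spin 0.4617
```

{"op": "jog_arm", "data": {"rows": [{"slide": [0.2,-0.2,-0.045],"spin": 0.46,"gripper": 0.094},{"slide": [0.2,-0.2,-0.045],"spin": 0.46},{"slide": [0.2,-0.2,-0.045],"spin": 0.46},{"slide": [0.2,-0.2,-0.045],"spin": 0.46},{"slide": [0.2,-0.2,-0.045],"spin": 0.46},{"slide": [0.2,-0.2,-0.045],"spin": 0.46},{"slide": [0.2,-0.2,-0.045],"spin": 0.46}]}}

```text
$.rows[1]: bad value
```

{"op": "jog_arm", "data": {"rows": [{"slide": [0.2,-0.2,-0.045],"spin": 0.46,"gripper": 0.094},{"slide": [0.2,-0.2,-0.045],"spin": 0.46,"gripper": 0.094},{"slide": [0.385,-0.38,-0.045],"spin": 0.46,"gripper": 0.094},{"slide": [0.385,-0.38,-0.045],"spin": 0.46,"gripper": 0.094},{"slide": [0.385,-0.38,-0.045],"spin": 0.46,"gripper": 0.094},{"slide": [0.385,-0.38,-0.045],"spin": 0.46,"gripper": 0.094},{"slide": [0.385,-0.38,-0.045],"spin": 0.46,"gripper": 0.094},{"slide": [0.385,-0.38,-0.045],"spin": 0.46,"gripper": 0.094}]}}

```text
time_s: 1.35
ee_pos: [0.3728, -0.1169, 0.4404]
eef_rot: [3.141, -0.001, 0.001]
force: [0.9, -1.0, 1.0]
grip_width: 0.094
grip_force: 0.0
```

Run:
```python
from h import *
o=telemetry.get_obs();print(o['time_s'],o['ee_pos'],o['eef_rot'],o['qpos']);go(0.46,0.02,0.45,0)
```

```text
1.35 [ 0.3728499  -0.11689866  0.44043569] [ 3.14119661e+00 -8.97066818e-04  1.41065498e-03] [-3.97622092e-01 -9.61264031e-02  1.87292588e+00 -1.67530096e-05
  1.36381271e+00  1.17176719e+00]
slide [ 0.0874 -0.1368 -0.0095] spin 0.0014
```

{"op": "jog_arm", "data": {"rows": [{"slide": [0.08,-0.125,-0.005],"spin": 0.0,"gripper": 0.094},{"slide": [0.08,-0.125,-0.005],"spin": 0.0,"gripper": 0.094},{"slide": [0.08,-0.125,-0.005],"spin": 0.0,"gripper": 0.094},{"slide": [0.08,-0.125,-0.005],"spin": 0.0,"gripper": 0.094},{"slide": [0.08,-0.125,-0.005],"spin": 0.0,"gripper": 0.094},{"slide": [0.08,-0.125,-0.005],"spin": 0.0,"gripper": 0.094}]}}

```text
time_s: 1.95
ee_pos: [0.4523, 0.0056, 0.445]
eef_rot: [3.141, 0.0, 0.001]
force: [-0.1, -0.8, 0.1]
grip_width: 0.094
grip_force: 0.0
```

Run:
```python
from h import *
o=telemetry.get_obs();print(o['time_s'],o['ee_pos'],o['eef_rot'],np.abs(o['joint_vel']).max())
p,d=snap('wrist','w0.png');P=cloud('wrist',d,o);np.save('w0.npy',P)
for t in ['cup_large','cup_small','weight_large','weight_medium','weight_small','bench_scale','ware_board','weight_case','lid_knob']:
    for r in finder.find_in(t,'wrist')[:3]: print(t,np.round(r['point'],3),round(r['confidence'],2))
```

```text
1.95 [0.4523234  0.00555813 0.44495069] [3.14147814e+00 1.02929106e-04 1.05366540e-03] 0.014613888937151723
cup_large [ 0.496 -0.038  0.054] 0.96
cup_large [0.575 0.217 0.06 ] 0.8
cup_large [0.431 0.208 0.059] 0.77
cup_small [0.495 0.088 0.037] 0.92
weight_large [0.496 0.084 0.039] 0.41
weight_medium [ 0.478 -0.318  0.056] 0.97
weight_small [0.493 0.084 0.038] 0.64
bench_scale [ 0.49  -0.272  0.035] 0.76
ware_board [0.492 0.342 0.017] 0.93
ware_board [ 0.489 -0.271  0.039] 0.29
weight_case [0.6   0.022 0.056] 0.55
lid_knob [0.609 0.024 0.05 ] 0.76
lid_knob [0.601 0.021 0.052] 0.43
```

View pics/w0.png

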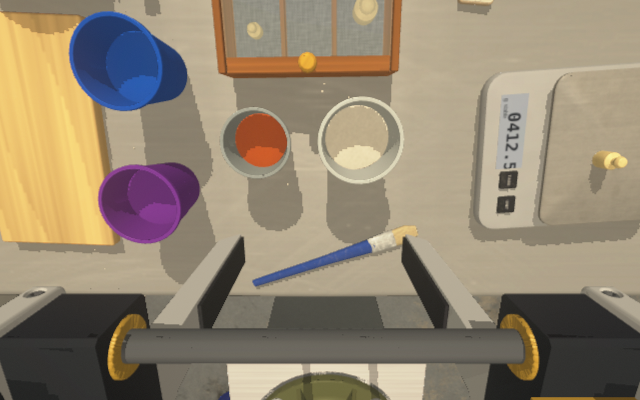

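```bash
cat >> h.py <<'E'
from scipy.optimize import least_squares
def circ(q,r=None):
    c=q[:,:2].mean(0)
    f=lambda a:np.hypot(q[:,0]-a[0],q[:,1]-a[1])-(a[2] if r is None else r)
    s=least_squares(f,[*c,.04],loss='soft_l1',f_scale=.002);return s.x,np.abs(f(s.x)).mean()
def rim(P,c,h,R=.06):
    m=(np.hypot(P[...,0]-c[0],P[...,1]-c[1])<R)&(P[...,2]>h-.004)&(P[...,2]<h+.006);q=P[m];x,e=circ(q)
    print('rim',np.round(x,4),'n',len(q),'err',round(e,4),'z',np.round(np.nanpercentile(q[:,2],[10,50,90]),4));return x
def box(P,m,n):
    q=P[m][:,:2].astype(np.float32);b=cv2.minAreaRect(q*1000);print(n,np.round(b[0],1),np.round(b[1],1),round(b[2],2),len(q));return b
E
python3 - <<'E'
from h import *
P=np.load('w0.npy');X,Y,Z=P[...,0],P[...,1],P[...,2]
rim(P,(.496,-.036),.09);rim(P,(.496,.083),.075)
for c in[(.496,-.036),(.496,.083)]:
    m=np.hypot(X-c[0],Y-c[1])<.018;print('fill z',np.round(np.nanpercentile(Z[m],[10,50,90]),4))
m=(abs(Y-.021)<.02)&(abs(X-.57)<.03)&(Z>.070);q=P[m];print('knob',len(q),q.mean(0),q.min(0),q.max(0))
m=(abs(Y-.02)<.12)&(X>.53)&(Z>.040)&(Z<.07);print('case',np.round(np.nanpercentile(P[m],[1,50,99],axis=0),4))
m=(abs(Y-.02)<.12)&(X>.53)&(Z>.055)&(Z<.062)
for n,s in(('L',Y>.02),('R',Y<.02)):
    q=P[m&s];print(n,len(q),np.round(np.percentile(q,[2,50,98],axis=0),4))
    if len(q)>20:print(np.polyfit(q[:,0],q[:,1],1))
m=(Y<-.15)&(X>.35)&(Z>.030)&(Z<.043);box(P,m,'scale');q=P[m];print(q.max(0),q.min(0))
m=(Y<-.25)&(abs(X-.478)<.05)&(Z>.044)&(Z<.08);q=P[m];print('wm',len(q),np.round(np.percentile(q,[1,50,99],axis=0),4))
m=(Y>.26)&(Z>.012)&(Z<.025)&(X>.3);q=P[m];print('board',np.round(np.percentile(q,[.5,50,99.5],axis=0),4))
T=np.load('top0.npy');m=(T[...,2]>.014)&(T[...,2]<.024)&(T[...,1]>.26)&(T[...,1]<.46)&(T[...,0]>.3)&(T[...,0]<.68);box(T,m,'board top')
m=(T[...,2]>.03)&(T[...,2]<.045)&(T[...,1]<-.15)&(T[...,1]>-.45)&(T[...,0]>.35)&(T[...,0]<.62);box(T,m,'scale top')
m=(T[...,2]>.044)&(T[...,2]<.064)&(abs(T[...,1]-.02)<.12)&(T[...,0]>.54)&(T[...,0]<.72);box(T,m,'case top')
E
```

```text
rim [ 0.5002 -0.0328  0.0416] n 1238 err 0.0012 z [0.0881 0.0894 0.0904]
rim [0.4965 0.077  0.0356] n 838 err 0.001 z [0.0728 0.0743 0.0753]
fill z [0.0499 0.358  0.366 ]
fill z [0.0411 0.3538 0.3652]
knob 296 [0.57650122 0.02076887 0.07683485] [0.56796513 0.01168489 0.07097375] [0.58541351 0.02957793 0.07955205]
case [[ 0.5335 -0.0714  0.0434]
 [ 0.6047  0.0202  0.0501]
 [ 0.6376  0.1141  0.0588]]
L 1479 [[0.5689 0.033  0.055 ]
 [0.5797 0.0946 0.0563]
 [0.6328 0.1156 0.0588]]
[ 0.82478738 -0.39812835]
R 1578 [[ 0.5699 -0.073   0.0551]
 [ 0.5807 -0.0475  0.0564]
 [ 0.6329  0.011   0.0592]]
[-0.77656228  0.41392596]
scale [ 473.9 -293.2] [199.3 156.3] 15.12 13800
[ 0.57639946 -0.21884446  0.04287898] [ 0.39070813 -0.3943253   0.03012215]
wm 439 [[ 0.4664 -0.329   0.0444]
 [ 0.4762 -0.3199  0.0562]
 [ 0.4848 -0.3142  0.0695]]
board [[0.3584 0.282  0.0138]
 [0.4931 0.3428 0.0172]
 [0.6332 0.429  0.0193]]
board top [496.5 358.1] [150.5 280.4] 87.77 3475
scale top [ 484.4 -308. ] [186.6 233.5] 4.65 2905
case top [630.7  23.5] [122.9 187.2] 0.6 2262
```

The wrist view shows the large cup's rim centred at (360,140), the small cup's at (255,142), the knob at (307,62), the large weight at right (366,10), the small weight at left (254,30), and the medium weight on the platform at (612,161). The measured rim heights and radii match the given sizes. I'll pinch the front wall of the large cup first.

{"op": "jog_arm", "data": {"rows": [{"slide": [0.0067,0.0384,0.05],"spin": -0.8,"gripper": 0.03},{"slide": [0.0067,0.0384,0.1],"spin": -0.8,"gripper": 0.03},{"slide": [0.0067,0.0384,0.1],"spin": -0.8,"gripper": 0.03},{"slide": [0.0067,0.0384,0.1],"spin": -0.8,"gripper": 0.03},{"slide": [0.0067,0.0384,0.1],"spin": -0.8,"gripper": 0.03},{"slide": [0.0067,0.0384,0.1],"spin": -1.0,"gripper": 0.03},{"slide": [0.0067,0.0384,0.1],"spin": -1.2,"gripper": 0.03},{"slide": [0.0067,0.0384,0.1],"spin": -1.0,"gripper": 0.03}]}}

```text
time_s: 3.25
ee_pos: [0.4595, -0.0321, 0.345]
eef_rot: [-3.142, -0.0, 1.009]
force: [-0.7, 0.5, 0.1]
grip_width: 0.0334
grip_force: 0.0
```

{"op": "jog_arm", "data": {"rows": [{"slide": [0,0,0],"spin": -0.57,"gripper": 0.03},{"slide": [0,0,0],"spin": -0.57,"gripper": 0.03},{"slide": [0,0,0],"spin": -0.57,"gripper": 0.03},{"slide": [0,0,0],"spin": -0.57,"gripper": 0.03},{"slide": [0,0,0],"spin": -0.57,"gripper": 0.03},{"slide": [0,0,0],"spin": -0.57,"gripper": 0.03},{"slide": [0,0,0],"spin": -0.57,"gripper": 0.03}]}}

```text
time_s: 3.95
ee_pos: [0.4594, -0.0321, 0.345]
eef_rot: [3.142, 0.0, 1.569]
force: [-0.6, -0.5, 0.3]
grip_width: 0.0301
grip_force: 0.0
```

Run:
```python
from h import *
o=telemetry.get_obs();print(o['time_s'],o['ee_pos'],o['eef_rot'],o['qpos'][5],o['grip_width']);go(0.459,-0.0328,0.262,np.pi/2)
p,d=snap('wrist','w1.png');P=cloud('wrist',d,o);rim(P,(.5,-.033),.09);rim(P,(.4965,.077),.075)
```

```text
3.95 [ 0.45943003 -0.03213554  0.34497478] [3.14157690e+00 4.78889096e-05 1.56894088e+00] -0.14750337569693694 0.030085632320851992
slide [-0.0007 -0.0004  0.083 ] spin -0.0019
rim [ 0.499  -0.0323  0.0415] n 1955 err 0.0012 z [0.0879 0.0895 0.0905]
rim [0.4953 0.0772 0.0355] n 2038 err 0.001 z [0.0728 0.0744 0.0754]
```

{"op": "jog_arm", "data": {"rows": [{"slide": [0,-0.001,0.04],"spin": 0,"gripper": 0.03},{"slide": [0,-0.001,0.07],"spin": 0,"gripper": 0.03},{"slide": [0,-0.001,0.083],"spin": 0,"gripper": 0.03},{"slide": [0,-0.001,0.083],"spin": 0,"gripper": 0.03},{"slide": [0,-0.001,0.083],"spin": 0,"gripper": 0.0},{"slide": [0,-0.001,0.083],"spin": 0,"gripper": 0.0},{"slide": [0,-0.001,0.083],"spin": 0,"gripper": 0.0},{"slide": [0,-0.001,0.083],"spin": 0,"gripper": 0.0}], "squeeze": 25}}

```text
time_s: 4.8
ee_pos: [0.4588, -0.0322, 0.2631]
eef_rot: [3.139, 0.0, 1.572]
force: [0.8, 0.8, 4.9]
grip_width: 0.0071
grip_force: 24.7
```

{"op": "jog_arm", "data": {"rows": [{"slide": [0,0,0],"spin": 0,"gripper": 0.0},{"slide": [0,0,0],"spin": 0,"gripper": 0.0},{"slide": [0,0,-0.005],"spin": 0,"gripper": 0.0},{"slide": [0,0,-0.02],"spin": 0,"gripper": 0.0},{"slide": [0,0,-0.02],"spin": 0,"gripper": 0.0}]}}

```text
time_s: 5.3
ee_pos: [0.4586, -0.0322, 0.2835]
eef_rot: [3.139, 0.0, 1.572]
force: [-0.8, -0.2, -2.7]
grip_width: 0.0059
grip_force: 25.0
```

Run:
```python
from h import *
o=telemetry.get_obs();print(o['time_s'],o['ee_pos'],o['eef_rot'],o['grip_width'],o['grip_force'],o['force'])
p,d=snap('wrist','w2.png');P=cloud('wrist',d,o);rim(P,(.5,-.033),.11)
```

```text
5.3 [ 0.45863778 -0.03215311  0.28348184] [3.13949426e+00 3.61581634e-04 1.57173778e+00] 0.005855435039982851 24.98530494282022 [-0.83789848 -0.16503199 -2.72834248]
rim [ 0.4986 -0.0342  0.0418] n 1999 err 0.0026 z [0.1067 0.1095 0.1116]
```

{"op": "jog_arm", "data": {"rows": [{"slide": [0,0,-0.04],"spin": 0,"gripper": 0},{"slide": [0,0,-0.08],"spin": 0,"gripper": 0},{"slide": [0.03,0.005,-0.1],"spin": 0,"gripper": 0},{"slide": [0.065,0.012,-0.1],"spin": 0,"gripper": 0},{"slide": [0.1,0.02,-0.1],"spin": 0,"gripper": 0},{"slide": [0.14,0.025,-0.1],"spin": 0,"gripper": 0},{"slide": [0.18,0.032,-0.1],"spin": 0,"gripper": 0},{"slide": [0.22,0.04,-0.1],"spin": 0,"gripper": 0}]}}

```text
time_s: 6.15
ee_pos: [0.4981, 0.1896, 0.3811]
eef_rot: [-3.14, 0.0, 1.572]
force: [0.4, -0.5, -1.6]
grip_width: 0.0063
grip_force: 25.0
```

{"op": "jog_arm", "data": {"rows": [{"slide": [0.04,0.006,0],"spin": 0,"gripper": 0},{"slide": [0.08,0.012,0],"spin": 0,"gripper": 0},{"slide": [0.12,0.018,0],"spin": 0,"gripper": 0},{"slide": [0.15,0.022,0],"spin": 0,"gripper": 0},{"slide": [0.17,0.025,0],"spin": 0,"gripper": 0},{"slide": [0.17,0.025,0.03],"spin": 0,"gripper": 0},{"slide": [0.17,0.025,0.06],"spin": 0,"gripper": 0},{"slide": [0.17,0.025,0.06],"spin": 0,"gripper": 0}]}}

```text
time_s: 6.95
ee_pos: [0.5224, 0.3577, 0.3168]
eef_rot: [-3.134, 0.004, 1.572]
force: [-1.0, -0.1, -1.0]
grip_width: 0.0059
grip_force: 25.0
```

Run:
```python
from h import *
o=telemetry.get_obs();print(o['time_s'],o['ee_pos'],o['eef_rot'],o['grip_width'],o['grip_force'],o['force'])
go(.524,.358,.283,np.pi/2)
```

```text
6.95 [0.52243488 0.35773027 0.31684532] [-3.13430573  0.00438098  1.57196564] 0.0059023868296249615 24.996916092932224 [-0.99293064 -0.05737181 -1.03986342]
slide [0.0004 0.0018 0.0338] spin 0.0012
```

{"op": "jog_arm", "data": {"rows": [{"slide": [0,0.002,0.02],"spin": 0,"gripper": 0},{"slide": [0,0.002,0.03],"spin": 0,"gripper": 0},{"slide": [0,0.002,0.035],"spin": 0,"gripper": 0},{"slide": [0,0.002,0.035],"spin": 0,"gripper": 0},{"slide": [0,0.002,0.035],"spin": 0,"gripper": 0}]}}

```text
time_s: 7.45
ee_pos: [0.5251, 0.358, 0.2879]
eef_rot: [3.141, -0.001, 1.572]
force: [0.2, -0.4, -2.1]
grip_width: 0.0061
grip_force: 25.0
```

{"op": "jog_arm", "data": {"rows": [{"slide": [0,0,0],"spin": 0,"gripper": 0.03},{"slide": [0,0,0],"spin": 0,"gripper": 0.03},{"slide": [0,0,0],"spin": 0,"gripper": 0.03},{"slide": [0,0,0],"spin": 0,"gripper": 0.03},{"slide": [0,0,-0.04],"spin": 0,"gripper": 0.03},{"slide": [0,0,-0.08],"spin": 0,"gripper": 0.03},{"slide": [0,0,-0.1],"spin": 0,"gripper": 0.03},{"slide": [0,0,-0.1],"spin": 0,"gripper": 0.03}]}}

```text
time_s: 8.25
ee_pos: [0.5251, 0.358, 0.3905]
eef_rot: [3.137, -0.003, 1.572]
force: [-0.5, -0.4, 0.1]
grip_width: 0.0304
grip_force: 0.0
```

Run:
```python
from h import *
o=telemetry.get_obs();print(o['time_s'],o['ee_pos'],o['eef_rot'],o['grip_width'],o['grip_force'],o['force'])
p,d=snap('wrist','w3.png');P=cloud('wrist',d,o);rim(P,(.565,.358),.108);rim(P,(.4965,.077),.075)
go(.461,.077,.33,np.pi/2)
```

```text
8.25 [0.52506519 0.35797474 0.39049744] [ 3.13671277e+00 -2.93091316e-03  1.57183481e+00] 0.030410937321189734 0.0 [-0.4851582  -0.36734783  0.0985864 ]
rim [0.5555 0.356  0.0415] n 1584 err 0.0012 z [0.1061 0.1075 0.1085]
rim [0.5145 0.1335 0.0238] n 1 err 0.0 z [0.0719 0.0719 0.0719]
slide [-0.2809 -0.0644  0.0575] spin 0.001
```

View pics/w3.png

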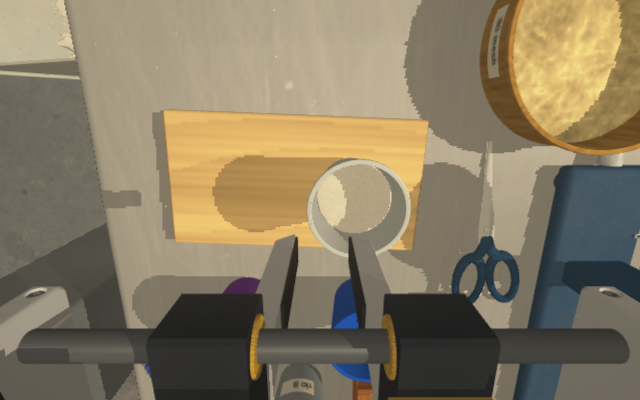

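Large cup stands upright on the board, its rim centred at (358,207) in this view. Now the small cup.

{"op": "jog_arm", "data": {"rows": [{"slide": [-0.05,-0.012,0],"spin": 0,"gripper": 0.03},{"slide": [-0.1,-0.024,0],"spin": 0,"gripper": 0.03},{"slide": [-0.15,-0.036,0],"spin": 0,"gripper": 0.03},{"slide": [-0.2,-0.048,0],"spin": 0,"gripper": 0.03},{"slide": [-0.24,-0.056,0.02],"spin": 0,"gripper": 0.03},{"slide": [-0.27,-0.064,0.0575],"spin": 0,"gripper": 0.03},{"slide": [-0.281,-0.0644,0.0575],"spin": 0,"gripper": 0.03},{"slide": [-0.281,-0.0644,0.0575],"spin": 0,"gripper": 0.03}]}}

```text
time_s: 9.1
ee_pos: [0.4611, 0.0762, 0.3291]
eef_rot: [-3.14, 0.0, 1.57]
force: [0.9, 0.0, -0.1]
grip_width: 0.0301
grip_force: 0.0
```

{"op": "jog_arm", "data": {"rows": [{"slide": [0,0,0],"spin": 0,"gripper": 0.03},{"slide": [0,0,0],"spin": 0,"gripper": 0.03},{"slide": [0,0,0],"spin": 0,"gripper": 0.03}]}}

```text
time_s: 9.4
ee_pos: [0.4612, 0.0778, 0.33]
eef_rot: [3.141, -0.0, 1.573]
force: [0.6, 0.6, -0.2]
grip_width: 0.0298
grip_force: 0.0
```

Run:
```python
from h import *
o=telemetry.get_obs();print(o['time_s'],o['ee_pos'],o['eef_rot'],o['grip_width'],o['grip_force'],o['force'])
p,d=snap('wrist','w4.png');P=cloud('wrist',d,o);x=rim(P,(.4965,.077),.075);rim(P,(.56,.356),.108)
go(x[0]-.0352,x[1],.247,np.pi/2)
```

```text
9.4 [0.46116987 0.07782664 0.33003924] [ 3.14058131e+00 -1.51132998e-04  1.57320593e+00] 0.02977538271501899 0.0 [ 0.58095274  0.59886409 -0.15076666]
rim [0.4953 0.0781 0.0356] n 1453 err 0.001 z [0.0726 0.0744 0.0754]h.py:23: RuntimeWarning: Mean of empty slice.
  c=q[:,:2].mean(0)
  ret = um.true_divide(
Traceback (most recent call last):
  File "h.py", line 27, in rim
    m=(np.hypot(P[...,0]-c[0],P[...,1]-c[1])<R)&(P[...,2]>h-.004)&(P[...,2]<h+.006);q=P[m];x,e=circ(q)
                                                                                               ~~~~^^^
  File "h.py", line 25, in circ
    s=least_squares(f,[*c,.04],loss='soft_l1',f_scale=.002);return s.x,np.abs(f(s.x)).mean()
ValueError: Initial guess is outside of provided bounds
```

{"op": "jog_arm", "data": {"rows": [{"slide": [-0.0005,-0.0007,0.04],"spin": 0,"gripper": 0.03},{"slide": [-0.0005,-0.0007,0.07],"spin": 0,"gripper": 0.03},{"slide": [-0.0005,-0.0007,0.083],"spin": 0,"gripper": 0.03},{"slide": [-0.0005,-0.0007,0.083],"spin": 0,"gripper": 0.03},{"slide": [-0.0005,-0.0007,0.083],"spin": 0,"gripper": 0.03},{"slide": [-0.0005,-0.0007,0.083],"spin": 0,"gripper": 0},{"slide": [-0.0005,-0.0007,0.083],"spin": 0,"gripper": 0},{"slide": [-0.0005,-0.0007,0.083],"spin": 0,"gripper": 0}]}}

```text
time_s: 10.25
ee_pos: [0.4603, 0.0764, 0.2471]
eef_rot: [3.14, -0.0, 1.572]
force: [1.1, -1.0, -0.6]
grip_width: 0.0095
grip_force: 0.4
```

{"op": "jog_arm", "data": {"rows": [{"slide": [0,0,0],"spin": 0,"gripper": 0},{"slide": [0,0,0],"spin": 0,"gripper": 0},{"slide": [0,0,0],"spin": 0,"gripper": 0}]}}

```text
time_s: 10.55
ee_pos: [0.4607, 0.0764, 0.2476]
eef_rot: [3.138, -0.0, 1.572]
force: [0.6, 0.2, 8.0]
grip_width: 0.0066
grip_force: 24.7
```

{"op": "jog_arm", "data": {"rows": [{"slide": [0,0,-0.01],"spin": 0,"gripper": 0},{"slide": [0,0,-0.03],"spin": 0,"gripper": 0},{"slide": [0,0,-0.07],"spin": 0,"gripper": 0},{"slide": [0,0,-0.1],"spin": 0,"gripper": 0},{"slide": [0.03,-0.01,-0.12],"spin": 0,"gripper": 0},{"slide": [0.065,-0.02,-0.12],"spin": 0,"gripper": 0},{"slide": [0.1,-0.03,-0.12],"spin": 0,"gripper": 0},{"slide": [0.14,-0.04,-0.12],"spin": 0,"gripper": 0}]}}

```text
time_s: 11.35
ee_pos: [0.4192, 0.2173, 0.3671]
eef_rot: [-3.141, 0.0, 1.571]
force: [0.9, -0.4, -2.9]
grip_width: 0.005
grip_force: 25.0
```

{"op": "jog_arm", "data": {"rows": [{"slide": [0.04,-0.01,0],"spin": 0,"gripper": 0},{"slide": [0.08,-0.02,0],"spin": 0,"gripper": 0},{"slide": [0.11,-0.025,0],"spin": 0,"gripper": 0},{"slide": [0.14,-0.025,0],"spin": 0,"gripper": 0},{"slide": [0.14,-0.025,0.03],"spin": 0,"gripper": 0},{"slide": [0.14,-0.025,0.07],"spin": 0,"gripper": 0},{"slide": [0.14,-0.025,0.08],"spin": 0,"gripper": 0},{"slide": [0.14,-0.025,0.08],"spin": 0,"gripper": 0}]}}

```text
time_s: 12.15
ee_pos: [0.3949, 0.3561, 0.2859]
eef_rot: [-3.139, 0.002, 1.572]
force: [-0.3, 0.3, -0.9]
grip_width: 0.0049
grip_force: 25.0
```

Run:
```python
from h import *
o=telemetry.get_obs();print(o['time_s'],o['ee_pos'],o['eef_rot'],o['grip_width'],o['grip_force'],o['force'])
go(.395,.358,.266,np.pi/2)
```

```text
12.15 [0.39485549 0.35614501 0.28590207] [-3.13917629e+00  1.82053720e-03  1.57163124e+00] 0.004869445764753184 24.998854910954833 [-0.25745542  0.32217853 -0.88431409]
slide [0.0019 0.0002 0.0199] spin 0.0008
```

{"op": "jog_arm", "data": {"rows": [{"slide": [0.001,0,0.01],"spin": 0,"gripper": 0},{"slide": [0.001,0,0.016],"spin": 0,"gripper": 0},{"slide": [0.001,0,0.02],"spin": 0,"gripper": 0},{"slide": [0.001,0,0.02],"spin": 0,"gripper": 0},{"slide": [0.001,0,0.02],"spin": 0,"gripper": 0},{"slide": [0.001,0,0.02],"spin": 0,"gripper": 0}]}}

```text
time_s: 12.75
ee_pos: [0.3952, 0.3577, 0.2687]
eef_rot: [3.139, -0.003, 1.572]
force: [-4.4, -1.0, 13.8]
grip_width: 0.0052
grip_force: 25.0
```

Run:
```python
from h import *
o=telemetry.get_obs();print(o['time_s'],o['ee_pos'],o['eef_rot'],o['grip_width'],o['grip_force'],o['force'])
p,d=snap('wrist','w5.png');P=cloud('wrist',d,o)
q=P[(np.hypot(P[...,0]-.43,P[...,1]-.358)<.05)&(P[...,2]>.08)&(P[...,2]<.105)]
x,e=circ(q);print(x,e);A=np.c_[q[:,:2]-x[:2],np.ones(len(q))];print('rim plane',np.linalg.lstsq(A,q[:,2],rcond=None)[0])
```

```text
12.75 [0.39518876 0.35773114 0.26870274] [ 3.13891254e+00 -2.51034889e-03  1.57184528e+00] 0.00518815803882352 25.013275865785545 [-4.36821572 -0.95868183 13.75840457]
[0.42847926 0.35845351 0.03500761] 0.002607547847453556
rim plane [-0.08298036  0.05407289  0.09122665]
```

{"op": "jog_arm", "data": {"rows": [{"slide": [0,0,-0.002],"spin": 0,"gripper": 0.01},{"slide": [0,0,-0.002],"spin": 0,"gripper": 0.03},{"slide": [0,0,-0.002],"spin": 0,"gripper": 0.03},{"slide": [0,0,-0.002],"spin": 0,"gripper": 0.03},{"slide": [0,0,-0.002],"spin": 0,"gripper": 0.03},{"slide": [0,0,-0.04],"spin": 0,"gripper": 0.03},{"slide": [0,0,-0.08],"spin": 0,"gripper": 0.03},{"slide": [0,0,-0.11],"spin": 0,"gripper": 0.03}]}}

```text
time_s: 13.6
ee_pos: [0.3949, 0.3573, 0.3787]
eef_rot: [3.14, -0.001, 1.572]
force: [-0.2, 0.2, -0.4]
grip_width: 0.03
grip_force: 0.0
```

{"op": "jog_arm", "data": {"rows": [{"slide": [0,0,0],"spin": 0,"gripper": 0.03},{"slide": [0,0,0],"spin": 0,"gripper": 0.03},{"slide": [0,0,0],"spin": 0,"gripper": 0.03}]}}

```text
time_s: 13.9
ee_pos: [0.3949, 0.3572, 0.3752]
eef_rot: [-3.14, 0.001, 1.572]
force: [0.9, 0.0, -0.6]
grip_width: 0.0299
grip_force: 0.0
```

Run:
```python
from h import *
o=telemetry.get_obs();print(o['time_s'],o['ee_pos'],o['eef_rot'],o['grip_width'])
p,d=snap('wrist','w6.png');P=cloud('wrist',d,o);rim(P,(.43,.358),.093);rim(P,(.56,.356),.108)
go(.5765-.0,.0206,.35,np.pi/2)
```

```text
13.9 [0.39485112 0.35722613 0.37516578] [-3.14002667e+00  1.27542518e-03  1.57179612e+00] 0.029917895720626288
rim [0.4236 0.358  0.0356] n 1216 err 0.001 z [0.0908 0.0925 0.0935]
rim [0.5546 0.3558 0.0416] n 2302 err 0.0012 z [0.1052 0.1075 0.1086]
slide [-0.3368  0.1813  0.0252] spin 0.001
```

{"op": "jog_arm", "data": {"rows": [{"slide": [-0.045,0.02,0],"spin": 0,"gripper": 0.05},{"slide": [-0.09,0.045,0],"spin": 0,"gripper": 0.05},{"slide": [-0.13,0.07,0],"spin": 0,"gripper": 0.05},{"slide": [-0.17,0.09,0],"spin": 0,"gripper": 0.05},{"slide": [-0.21,0.115,0],"spin": 0,"gripper": 0.05},{"slide": [-0.25,0.135,0],"spin": 0,"gripper": 0.05},{"slide": [-0.295,0.16,0],"spin": 0,"gripper": 0.05},{"slide": [-0.337,0.181,0],"spin": 0,"gripper": 0.05}]}}

```text
time_s: 14.75
ee_pos: [0.577, 0.0185, 0.3753]
eef_rot: [-3.14, -0.0, 1.572]
force: [0.4, 0.2, 0.2]
grip_width: 0.0501
grip_force: 0.0
```

{"op": "jog_arm", "data": {"rows": [{"slide": [0,0,0],"spin": 0,"gripper": 0.05},{"slide": [0,0,0],"spin": 0,"gripper": 0.05},{"slide": [0,0,0],"spin": 0,"gripper": 0.05},{"slide": [0,0,0],"spin": 0,"gripper": 0.05}]}}

```text
time_s: 15.15
ee_pos: [0.5759, 0.0217, 0.3763]
eef_rot: [-3.141, -0.0, 1.573]
force: [-0.0, -0.0, 0.3]
grip_width: 0.0501
grip_force: 0.0
```

Run:
```python
from h import *
o=telemetry.get_obs();print(o['time_s'],o['ee_pos'],o['eef_rot'],o['grip_width'])
p,d=snap('wrist','w7.png');P=cloud('wrist',d,o)
m=(abs(P[...,1]-.021)<.02)&(abs(P[...,0]-.577)<.02)&(P[...,2]>.07)&(P[...,2]<.085);q=P[m];print('knob',len(q),q.mean(0),q.min(0),q.max(0))
go(.5767,.0207,.26,np.pi/2)
```

```text
15.15 [0.575932   0.02168323 0.37632634] [-3.14121987e+00 -6.07029745e-05  1.57341176e+00] 0.050052228880220324
knob 344 [0.5763362  0.02227723 0.07664067] [0.5672701  0.01231557 0.07016997] [0.58536946 0.03089179 0.07960977]
slide [-0.0009  0.0007  0.1165] spin 0.0026
```

{"op": "jog_arm", "data": {"rows": [{"slide": [0,0.0007,0.05],"spin": 0,"gripper": 0.05},{"slide": [0,0.0007,0.09],"spin": 0,"gripper": 0.05},{"slide": [0,0.0007,0.116],"spin": 0,"gripper": 0.05},{"slide": [0,0.0007,0.116],"spin": 0,"gripper": 0.05},{"slide": [0,0.0007,0.116],"spin": 0,"gripper": 0.01},{"slide": [0,0.0007,0.116],"spin": 0,"gripper": 0.01},{"slide": [0,0.0007,0.116],"spin": 0,"gripper": 0.01},{"slide": [0,0.0007,0.116],"spin": 0,"gripper": 0.01}], "squeeze": 15}}

```text
time_s: 16.0
ee_pos: [0.5771, 0.0205, 0.2616]
eef_rot: [3.14, 0.0, 1.572]
force: [-0.6, 0.1, -0.7]
grip_width: 0.0214
grip_force: 0.0
```

{"op": "jog_arm", "data": {"rows": [{"slide": [0,0,0],"spin": 0,"gripper": 0.01},{"slide": [0,-0.02,0],"spin": 0,"gripper": 0.01},{"slide": [0,-0.04,0],"spin": 0,"gripper": 0.01},{"slide": [0,-0.06,0],"spin": 0,"gripper": 0.01},{"slide": [0,-0.08,0],"spin": 0,"gripper": 0.01},{"slide": [0,-0.1,0],"spin": 0,"gripper": 0.01},{"slide": [0,-0.109,0],"spin": 0,"gripper": 0.01},{"slide": [0,-0.109,0],"spin": 0,"gripper": 0.01}]}}

```text
time_s: 16.8
ee_pos: [0.4681, 0.0197, 0.2615]
eef_rot: [3.136, 0.002, 1.572]
force: [5.2, -8.2, 0.6]
grip_width: 0.018
grip_force: 15.0
```

Run:
```python
from h import *
o=telemetry.get_obs();print(o['time_s'],o['ee_pos'],o['eef_rot'],o['grip_width'],o['grip_force'],o['force'])
```

```text
16.8 [0.46811492 0.01973878 0.26148769] [3.13629288e+00 1.53210249e-03 1.57153945e+00] 0.017963942203709483 14.998540393717121 [ 5.22094935 -8.22683398  0.57222698]
```

View now.

{"op": "jog_arm", "data": {"rows": [{"slide": [0,0,0],"spin": 0,"gripper": 0.05},{"slide": [0,0,0],"spin": 0,"gripper": 0.05},{"slide": [0,0,0],"spin": 0,"gripper": 0.05},{"slide": [0,0,-0.04],"spin": 0,"gripper": 0.06},{"slide": [0,0.05,-0.08],"spin": 0,"gripper": 0.06},{"slide": [-0.02,0.1,-0.12],"spin": 0,"gripper": 0.06},{"slide": [-0.06,0.13,-0.13],"spin": 0,"gripper": 0.06},{"slide": [-0.09,0.15,-0.13],"spin": 0,"gripper": 0.06}]}}

```text
time_s: 17.6
ee_pos: [0.6123, -0.061, 0.3909]
eef_rot: [3.139, 0.0, 1.574]
force: [0.6, 0.3, 0.5]
grip_width: 0.0599
grip_force: 0.0
```

{"op": "jog_arm", "data": {"rows": [{"slide": [-0.02,0.01,0],"spin": 0,"gripper": 0.06},{"slide": [-0.02,0.01,0],"spin": 0,"gripper": 0.06},{"slide": [-0.02,0.01,0],"spin": 0,"gripper": 0.06},{"slide": [-0.02,0.01,0],"spin": 0,"gripper": 0.06}]}}

```text
time_s: 18.0
ee_pos: [0.6206, -0.0798, 0.3885]
eef_rot: [-3.141, -0.0, 1.573]
force: [0.0, 0.4, -0.3]
grip_width: 0.06
grip_force: 0.0
```

Run:
```python
from h import *
o=telemetry.get_obs();print(o['time_s'],o['ee_pos'],o['eef_rot'],o['grip_width'])
p,d=snap('wrist','w8.png');P=cloud('wrist',d,o);np.save('w8.npy',P)
for t in ['weight_large','weight_small','lid_knob','weight_case']:
    for r in finder.find_in(t,'wrist')[:2]: print(t,np.round(r['point'],3),round(r['confidence'],2))
```

```text
18.0 [ 0.62059818 -0.07984251  0.38854611] [-3.14108983e+00 -2.85415588e-04  1.57271114e+00] 0.05997458409183246
weight_large [ 0.636 -0.038  0.033] 0.7
weight_small [0.616 0.078 0.02 ] 0.78
lid_knob [0.52  0.019 0.05 ] 0.88
weight_case [0.574 0.017 0.051] 0.93
```

View pics/w8.png

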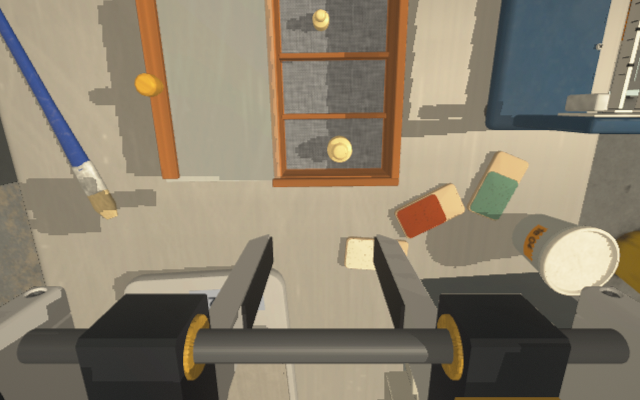

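The lid is drawn right out, with its knob at (148,85). The large weight is at (340,150) in the right compartment, the middle compartment is empty, and the small weight is at (321,18).

Run:
```python
from h import *
P=np.load('w8.npy');X,Y,Z=P[...,0],P[...,1],P[...,2]
m=(np.hypot(X-.636,Y+.038)<.02)&(Z>.0355)&(Z<.05);q=P[m];print('wl knob',len(q),q.mean(0),(q.min(0)+q.max(0))/2,np.ptp(q,axis=0));
m=(np.hypot(X-.636,Y+.038)<.02)&(Z>.025)&(Z<.0345);q=P[m];print('wl body',len(q),(np.percentile(q,2,axis=0)+np.percentile(q,98,axis=0))/2)
# side walls/back wall top z~.058
m=(Z>.055)&(Z<.062)&(X>.575)&(X<.70)&(abs(Y-.02)<.11)
box(P,m,'walls');q=P[m];print(np.percentile(q,[1,99],axis=0))
a=q[(q[:,0]<.67)];print('side y',np.percentile(a[:,1],[2,50,98]),np.polyfit(a[:,0],a[:,1],1))
b=q[(q[:,0]>.68)];print('back x',np.percentile(b[:,0],[2,50,98]),'slope',np.polyfit(b[:,1],b[:,0],1)[0])
m=(Z>.017)&(Z<.027)&(X>.59)&(X<.67)
for y0 in(-.01,.05):
    q=P[m&(abs(Y-y0)<.012)];print('div',len(q),np.percentile(q[:,1],[5,50,95]),np.polyfit(q[:,0],q[:,1],1)[0])
```

```text
wl knob 222 [ 0.63620475 -0.04075219  0.04011489] [ 0.63618967 -0.04145565  0.03968785] [0.01621158 0.01633235 0.00609956]
wl body 264 [ 0.63663793 -0.04084344  0.02816274]
walls [633.4   7.1] [118.6 160.7] 0.68 2606
[[ 0.57804477 -0.07318607  0.05529228]
 [ 0.69256026  0.08593618  0.05926426]]
side y [-0.07328043 -0.06898085 -0.06513334] [ 0.01431808 -0.07783528]
back x [0.68353033 0.68802936 0.69249797] slope -0.006942032760521045
div 396 [-0.00974403 -0.00677911 -0.00470468] 0.019934830826228465
div 492 [0.0481856  0.0501783  0.05285342] 0.012138295121763263
```

{"op": "jog_arm", "data": {"rows": [{"slide": [-0.04,-0.024,0],"spin": 0,"gripper": 0.05},{"slide": [-0.08,-0.048,0],"spin": 0,"gripper": 0.05},{"slide": [-0.12,-0.072,0],"spin": 0,"gripper": 0.05},{"slide": [-0.16,-0.096,0],"spin": 0,"gripper": 0.05},{"slide": [-0.2,-0.12,0],"spin": 0,"gripper": 0.05},{"slide": [-0.24,-0.144,0],"spin": 0,"gripper": 0.05},{"slide": [-0.24,-0.144,0],"spin": 0,"gripper": 0.05},{"slide": [-0.24,-0.144,0],"spin": 0,"gripper": 0.05}]}}

```text
time_s: 19.05
ee_pos: [0.4768, -0.3213, 0.3888]
eef_rot: [3.141, -0.0, 1.57]
force: [1.0, 0.9, -0.0]
grip_width: 0.0499
grip_force: 0.0
```

{"op": "jog_arm", "data": {"rows": [{"slide": [0,0,0],"spin": 0,"gripper": 0.05},{"slide": [0,0,0],"spin": 0,"gripper": 0.05},{"slide": [0,0,0],"spin": 0,"gripper": 0.05}]}}

```text
time_s: 19.35
ee_pos: [0.4778, -0.3201, 0.3886]
eef_rot: [3.142, -0.0, 1.573]
force: [0.1, 0.5, -0.1]
grip_width: 0.0502
grip_force: 0.0
```

Run:
```python
from h import *
o=telemetry.get_obs();print(o['time_s'],o['ee_pos'],o['eef_rot'],o['grip_width'])
p,d=snap('wrist','w9.png');P=cloud('wrist',d,o);np.save('w9.npy',P);X,Y,Z=P[...,0],P[...,1],P[...,2]
print([(np.round(r['point'],3),round(r['confidence'],2)) for r in finder.find_in('weight_medium','wrist')])
m=(np.hypot(X-.476,Y+.32)<.03)&(Z>.0625)&(Z<.075);q=P[m];print('wm knob',len(q),q.mean(0),(q.min(0)+q.max(0))/2,np.ptp(q,axis=0))
m=(np.hypot(X-.476,Y+.32)<.03)&(Z>.046)&(Z<.0615);q=P[m];print('wm body',len(q),(np.percentile(q,2,axis=0)+np.percentile(q,98,axis=0))/2)
m=(Z>.02)&(Z<.045)&(X>.3)&(X<.62)&(Y<-.16)&(Y>-.45);box(P,m,'scale')
```

```text
19.35 [ 0.47778432 -0.32010739  0.38864915] [ 3.14156475e+00 -4.64348051e-05  1.57337462e+00] 0.05021150211162915
[(array([ 0.475, -0.323,  0.056]), 0.67)]
wm knob 143 [ 0.47472286 -0.3238407   0.06743535] [ 0.47502512 -0.32441783  0.06669797] [0.01256156 0.01188445 0.00617247]
wm body 192 [ 0.47447396 -0.32365366  0.05213727]
scale [ 482.1 -308.1] [194.3 235.9] 3.92 36694
```

View pics/w9.png

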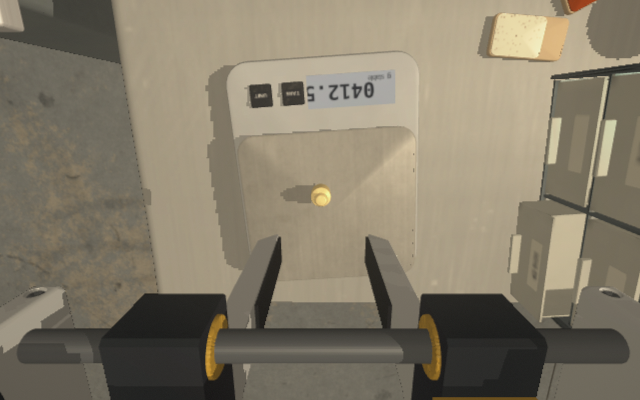

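The medium weight stands at (320,197). The platform's corners are roughly (240,137), (414,127), (412,272) and (245,283), so its middle is a little right of and below the weight.

{"op": "jog_arm", "data": {"rows": [{"slide": [-0.0035,-0.003,0.05],"spin": 0,"gripper": 0.05},{"slide": [-0.0035,-0.003,0.1],"spin": 0,"gripper": 0.05},{"slide": [-0.0035,-0.003,0.135],"spin": 0,"gripper": 0.05},{"slide": [-0.0035,-0.003,0.146],"spin": 0,"gripper": 0.05},{"slide": [-0.0035,-0.003,0.146],"spin": 0,"gripper": 0.05},{"slide": [-0.0035,-0.003,0.146],"spin": 0,"gripper": 0.05},{"slide": [-0.0035,-0.003,0.146],"spin": 0,"gripper": 0.01},{"slide": [-0.0035,-0.003,0.146],"spin": 0,"gripper": 0.01}]}}

```text
time_s: 20.25
ee_pos: [0.4745, -0.3246, 0.2442]
eef_rot: [3.14, 0.002, 1.572]
force: [-0.0, 0.1, 0.5]
grip_width: 0.0376
grip_force: 0.0
```

{"op": "jog_arm", "data": {"rows": [{"slide": [0,0,0],"spin": 0,"gripper": 0.01},{"slide": [0,0,0],"spin": 0,"gripper": 0.01},{"slide": [0,0,0],"spin": 0,"gripper": 0.01},{"slide": [0,0,0],"spin": 0,"gripper": 0.01}]}}

```text
time_s: 20.65
ee_pos: [0.4743, -0.3246, 0.243]
eef_rot: [3.141, 0.0, 1.572]
force: [-0.5, 0.9, 3.8]
grip_width: 0.0185
grip_force: 15.0
```

Run:
```python
from h import *
o=telemetry.get_obs();print(o['time_s'],o['ee_pos'],o['eef_rot'],o['grip_width'],o['grip_force'],o['force'])
P=np.load('w9.npy');X,Y,Z=P[...,0],P[...,1],P[...,2]
S=(X>.37)&(X<.60)&(Y<-.16)&(Y>-.45)&(Z>.01)&(Z<.045)
c,s=np.cos(.0684),np.sin(.0684)
for x0,y0 in[(.4821,-.3081)]:
    u=(X-x0)*c+(Y-y0)*s;v=-(X-x0)*s+(Y-y0)*c
    for a in np.arange(-.13,.131,.01):
        m=S&(abs(v-a)<.004)&(abs(u)<.05)
        if m.sum()>5:print(round(a,3),np.round(np.median(Z[m]),4),end='; ')
    print()
    for a in np.arange(-.105,.106,.004):
        m=S&(abs(u-a)<.002)&(abs(v+.03)<.04)
        if m.sum()>5:print(round(a,3),np.round(np.median(Z[m]),4),end='; ')
go(.631,.0215,.210,np.pi/2)
```

```text
20.65 [ 0.47428036 -0.3245527   0.24296627] [3.14122540e+00 2.69160747e-04 1.57178481e+00] 0.018521443030001174 15.00522450049175 [-0.46309492  0.87578084  3.82429961]
-0.12 0.0364; -0.11 0.0373; -0.1 0.0374; -0.09 0.0373; -0.08 0.0373; -0.07 0.0373; -0.06 0.0372; -0.05 0.0372; -0.04 0.0372; -0.03 0.0373; -0.02 0.0373; -0.01 0.0372; -0.0 0.0372; 0.01 0.0372; 0.02 0.0372; 0.03 0.0372; 0.04 0.0372; 0.05 0.0238; 0.06 0.0236; 0.07 0.0239; 0.08 0.0245; 0.09 0.0244; 0.1 0.0238; 0.11 0.0236; 0.12 0.0208; 
-0.097 0.0221; -0.093 0.0231; -0.089 0.0369; -0.085 0.0372; -0.081 0.0372; -0.077 0.0372; -0.073 0.0373; -0.069 0.0373; -0.065 0.0372; -0.061 0.0373; -0.057 0.0372; -0.053 0.0372; -0.049 0.0372; -0.045 0.0372; -0.041 0.0372; -0.037 0.0372; -0.033 0.0372; -0.029 0.0372; -0.025 0.0372; -0.021 0.0373; -0.017 0.0372; -0.013 0.0372; -0.009 0.0372; -0.005 0.0373; -0.001 0.0373; 0.003 0.0373; 0.007 0.0372; 0.011 0.0371; 0.015 0.0372; 0.019 0.0372; 0.023 0.0372; 0.027 0.0372; 0.031 0.0372; 0.035 0.0373; 0.039 0.0373; 0.043 0.0373; 0.047 0.0373; 0.051 0.0373; 0.055 0.0372; 0.059 0.0373; 0.063 0.0372; 0.067 0.0373; 0.071 0.0373; 0.075 0.0374; 0.079 0.0372; 0.083 0.0373; 0.087 0.0372; 0.091 0.0366; 0.095 0.0229; 0.099 0.0189; slide [0.3459 0.157  0.0329] spin 0.001
```

{"op": "jog_arm", "data": {"rows": [{"slide": [0,0,-0.02],"spin": 0,"gripper": 0.01},{"slide": [0,0,-0.06],"spin": 0,"gripper": 0.01},{"slide": [0,0,-0.1],"spin": 0,"gripper": 0.01},{"slide": [0.04,0.018,-0.1],"spin": 0,"gripper": 0.01},{"slide": [0.08,0.036,-0.1],"spin": 0,"gripper": 0.01},{"slide": [0.12,0.054,-0.1],"spin": 0,"gripper": 0.01},{"slide": [0.16,0.072,-0.1],"spin": 0,"gripper": 0.01},{"slide": [0.2,0.09,-0.1],"spin": 0,"gripper": 0.01}]}}

```text
time_s: 21.45
ee_pos: [0.5644, -0.1227, 0.3425]
eef_rot: [-3.141, -0.0, 1.572]
force: [0.7, -0.6, -0.2]
grip_width: 0.019
grip_force: 15.0
```

{"op": "jog_arm", "data": {"rows": [{"slide": [0.04,0.018,0],"spin": 0,"gripper": 0.01},{"slide": [0.08,0.036,0],"spin": 0,"gripper": 0.01},{"slide": [0.12,0.054,0],"spin": 0,"gripper": 0.01},{"slide": [0.146,0.067,0],"spin": 0,"gripper": 0.01},{"slide": [0.146,0.067,0],"spin": 0,"gripper": 0.01},{"slide": [0.146,0.067,0.03],"spin": 0,"gripper": 0.01},{"slide": [0.146,0.067,0.06],"spin": 0,"gripper": 0.01},{"slide": [0.146,0.067,0.06],"spin": 0,"gripper": 0.01}]}}

```text
time_s: 22.25
ee_pos: [0.63, 0.021, 0.2786]
eef_rot: [-3.135, -0.0, 1.571]
force: [-0.5, 0.4, -0.6]
grip_width: 0.0185
grip_force: 15.0
```

{"op": "jog_arm", "data": {"rows": [{"slide": [0,0,0],"spin": 0,"gripper": 0.01},{"slide": [0,0,0],"spin": 0,"gripper": 0.01},{"slide": [0,0,0],"spin": 0,"gripper": 0.01}]}}

```text
time_s: 22.55
ee_pos: [0.6311, 0.0214, 0.2843]
eef_rot: [3.139, 0.0, 1.572]
force: [-0.3, 0.0, -0.5]
grip_width: 0.0187
grip_force: 15.0
```

Run:
```python
from h import *
o=telemetry.get_obs();print(o['time_s'],o['ee_pos'],o['eef_rot'],o['grip_width'],o['grip_force'],o['force'])
go(.631,.0215,.211,np.pi/2)
```

```text
22.55 [0.63106272 0.0214479  0.28431614] [3.13922955e+00 6.98494888e-05 1.57161104e+00] 0.018696978797798334 14.993838975497056 [-0.31103694  0.03564253 -0.502509  ]
slide [ 0.0001 -0.0002  0.0733] spin 0.0008
```

{"op": "jog_arm", "data": {"rows": [{"slide": [0,0,0.02],"spin": 0,"gripper": 0.01},{"slide": [0,0,0.04],"spin": 0,"gripper": 0.01},{"slide": [0,0,0.055],"spin": 0,"gripper": 0.01},{"slide": [0,0,0.064],"spin": 0,"gripper": 0.01},{"slide": [0,0,0.069],"spin": 0,"gripper": 0.01},{"slide": [0,0,0.072],"spin": 0,"gripper": 0.01},{"slide": [0,0,0.072],"spin": 0,"gripper": 0.01},{"slide": [0,0,0.072],"spin": 0,"gripper": 0.01}]}}

```text
time_s: 23.35
ee_pos: [0.6311, 0.0217, 0.2114]
eef_rot: [3.14, -0.0, 1.572]
force: [0.3, -0.1, 2.3]
grip_width: 0.0187
grip_force: 15.0
```

Run:
```python
from h import *
o=telemetry.get_obs();print(o['time_s'],o['ee_pos'],o['eef_rot'],o['grip_width'],o['grip_force'],o['force'])
```

```text
23.35 [0.63110196 0.02165481 0.21139742] [ 3.14020905e+00 -6.52105746e-06  1.57181247e+00] 0.018713068687118566 15.002617988684506 [ 0.31920009 -0.05735874  2.31294494]
```

{"op": "jog_arm", "data": {"rows": [{"slide": [0,0,0],"spin": 0,"gripper": 0.05},{"slide": [0,0,0],"spin": 0,"gripper": 0.05},{"slide": [0,0,0],"spin": 0,"gripper": 0.05},{"slide": [0,0,0],"spin": 0,"gripper": 0.05},{"slide": [0,0,-0.04],"spin": 0,"gripper": 0.055},{"slide": [0,0,-0.08],"spin": 0,"gripper": 0.055},{"slide": [0,0,-0.12],"spin": 0,"gripper": 0.055},{"slide": [-0.035,0.003,-0.15],"spin": 0,"gripper": 0.055}]}}

```text
time_s: 24.15
ee_pos: [0.6338, -0.011, 0.3635]
eef_rot: [3.139, -0.0, 1.576]
force: [1.1, -0.4, -0.5]
grip_width: 0.055
grip_force: 0.0
```

{"op": "jog_arm", "data": {"rows": [{"slide": [-0.0275,0.002,0],"spin": 0,"gripper": 0.055},{"slide": [-0.0275,0.002,0],"spin": 0,"gripper": 0.055},{"slide": [-0.0275,0.002,0],"spin": 0,"gripper": 0.055},{"slide": [-0.0275,0.002,0],"spin": 0,"gripper": 0.055},{"slide": [-0.0275,0.002,0],"spin": 0,"gripper": 0.055}]}}

```text
time_s: 24.65
ee_pos: [0.636, -0.0399, 0.3602]
eef_rot: [-3.141, -0.0, 1.573]
force: [0.4, -0.5, -0.3]
grip_width: 0.0551
grip_force: 0.0
```

Run:
```python
from h import *
o=telemetry.get_obs();print(o['time_s'],o['ee_pos'],o['eef_rot'],o['grip_width'])
p,d=snap('wrist','w10.png');P=cloud('wrist',d,o);X,Y,Z=P[...,0],P[...,1],P[...,2]
m=(np.hypot(X-.636,Y+.041)<.02)&(Z>.0355)&(Z<.05);q=P[m];print('wl',len(q),q.mean(0),(q.min(0)+q.max(0))/2,np.ptp(q,axis=0));c=q.mean(0)
m=(np.hypot(X-.631,Y-.0215)<.02)&(Z>.03)&(Z<.05);q=P[m];print('wm',len(q),q.mean(0),q.max(0),np.ptp(q,axis=0))
go(c[0],c[1],.21,np.pi/2)
```

```text
24.65 [ 0.63595181 -0.03992167  0.36018911] [-3.14084851e+00 -2.23077440e-04  1.57286805e+00] 0.05509795054744679
wl 238 [ 0.63640363 -0.04027392  0.04004489] [ 0.63677059 -0.0408953   0.03957865] [0.0163556  0.01601833 0.00614024]
wm 173 [0.63073432 0.02173667 0.03576808] [0.63706534 0.02787573 0.03811109] [0.01289302 0.0126571  0.0059652 ]
slide [-0.0003  0.0005  0.1503] spin 0.002
```

View pics/w10.png

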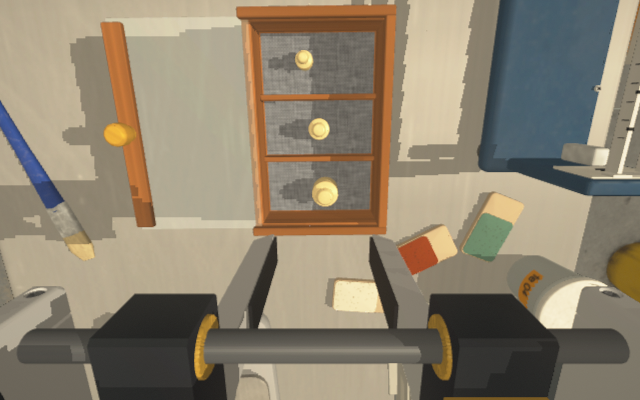

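The medium weight stands upright in the middle compartment at (319,128). The large one is at (325,193). I'll grasp it now.

{"op": "jog_arm", "data": {"rows": [{"slide": [-0.0005,0.0005,0.05],"spin": 0,"gripper": 0.055},{"slide": [-0.0005,0.0005,0.1],"spin": 0,"gripper": 0.055},{"slide": [-0.0005,0.0005,0.13],"spin": 0,"gripper": 0.055},{"slide": [-0.0005,0.0005,0.145],"spin": 0,"gripper": 0.055},{"slide": [-0.0005,0.0005,0.15],"spin": 0,"gripper": 0.055},{"slide": [-0.0005,0.0005,0.15],"spin": 0,"gripper": 0.055},{"slide": [-0.0005,0.0005,0.15],"spin": 0,"gripper": 0.015},{"slide": [-0.0005,0.0005,0.15],"spin": 0,"gripper": 0.015}], "squeeze": 20}}

```text
time_s: 25.5
ee_pos: [0.6368, -0.0413, 0.2123]
eef_rot: [3.139, 0.0, 1.572]
force: [0.1, -0.7, 0.0]
grip_width: 0.0423
grip_force: 0.0
```

{"op": "jog_arm", "data": {"rows": [{"slide": [0,0,0],"spin": 0,"gripper": 0.015},{"slide": [0,0,0],"spin": 0,"gripper": 0.015},{"slide": [0,0,0],"spin": 0,"gripper": 0.015},{"slide": [0,0,-0.02],"spin": 0,"gripper": 0.015},{"slide": [0,0,-0.06],"spin": 0,"gripper": 0.015},{"slide": [0,0,-0.1],"spin": 0,"gripper": 0.015},{"slide": [0,0,-0.13],"spin": 0,"gripper": 0.015},{"slide": [-0.03,-0.015,-0.13],"spin": 0,"gripper": 0.015}]}}

```text
time_s: 26.3
ee_pos: [0.6223, -0.0694, 0.3453]
eef_rot: [3.134, 0.001, 1.575]
force: [-0.1, -0.7, -1.6]
grip_width: 0.025
grip_force: 20.0
```

{"op": "jog_arm", "data": {"rows": [{"slide": [-0.04,-0.02,0],"spin": 0,"gripper": 0.015},{"slide": [-0.08,-0.04,0],"spin": 0,"gripper": 0.015},{"slide": [-0.12,-0.06,0],"spin": 0,"gripper": 0.015},{"slide": [-0.16,-0.08,0],"spin": 0,"gripper": 0.015},{"slide": [-0.2,-0.1,0],"spin": 0,"gripper": 0.015},{"slide": [-0.24,-0.12,0],"spin": 0,"gripper": 0.015},{"slide": [-0.272,-0.136,0],"spin": 0,"gripper": 0.015},{"slide": [-0.272,-0.136,0.03],"spin": 0,"gripper": 0.015}]}}

```text
time_s: 27.1
ee_pos: [0.4841, -0.3472, 0.3136]
eef_rot: [3.137, 0.005, 1.568]
force: [0.3, -0.1, -1.5]
grip_width: 0.0249
grip_force: 20.0
```

{"op": "jog_arm", "data": {"rows": [{"slide": [0,0,0.02],"spin": 0,"gripper": 0.015},{"slide": [0,0,0.03],"spin": 0,"gripper": 0.015},{"slide": [0,0,0.03],"spin": 0,"gripper": 0.015},{"slide": [0,0,0.03],"spin": 0,"gripper": 0.015},{"slide": [0,0,0.03],"spin": 0,"gripper": 0.015}]}}

```text
time_s: 27.6
ee_pos: [0.486, -0.3434, 0.2819]
eef_rot: [3.14, 0.001, 1.572]
force: [-0.1, 0.2, -0.3]
grip_width: 0.0249
grip_force: 20.0
```

Run:
```python
from h import *
o=telemetry.get_obs();print(o['time_s'],o['ee_pos'],o['eef_rot'],o['grip_width'],o['grip_force'],o['force'])
go(.4855,-.343,.242,np.pi/2)
```

```text
27.6 [ 0.48604884 -0.34344801  0.28189374] [3.14014905e+00 1.17572331e-03 1.57218866e+00] 0.024897848226919702 19.99156080535613 [-0.13432073  0.22374768 -0.25768286]
slide [ 0.0005 -0.0006  0.0399] spin 0.0014
```

{"op": "jog_arm", "data": {"rows": [{"slide": [0,-0.0005,0.015],"spin": 0,"gripper": 0.015},{"slide": [0,-0.0005,0.028],"spin": 0,"gripper": 0.015},{"slide": [0,-0.0005,0.034],"spin": 0,"gripper": 0.015},{"slide": [0,-0.0005,0.037],"spin": 0,"gripper": 0.015},{"slide": [0,-0.0005,0.039],"spin": 0,"gripper": 0.015},{"slide": [0,-0.0005,0.039],"spin": 0,"gripper": 0.015},{"slide": [0,-0.0005,0.039],"spin": 0,"gripper": 0.015}]}}

```text
time_s: 28.3
ee_pos: [0.4853, -0.3435, 0.2426]
eef_rot: [3.141, 0.0, 1.572]
force: [-4.1, 3.8, 9.0]
grip_width: 0.0247
grip_force: 20.1
```

{"op": "jog_arm", "data": {"rows": [{"slide": [0,0,0],"spin": 0,"gripper": 0.015}]}}

```text
time_s: 28.4
ee_pos: [0.4853, -0.3435, 0.2426]
eef_rot: [3.141, 0.0, 1.572]
force: [-4.1, 3.2, 10.3]
grip_width: 0.0246
grip_force: 20.1
```

{"op": "jog_arm", "data": {"rows": [{"slide": [0,0,-0.001],"spin": 0,"gripper": 0.03},{"slide": [0,0,-0.001],"spin": 0,"gripper": 0.05},{"slide": [0,0,-0.001],"spin": 0,"gripper": 0.05},{"slide": [0,0,-0.001],"spin": 0,"gripper": 0.05},{"slide": [0,0,-0.001],"spin": 0,"gripper": 0.05},{"slide": [0,0,-0.04],"spin": 0,"gripper": 0.05},{"slide": [0,0,-0.08],"spin": 0,"gripper": 0.05},{"slide": [0,0,-0.12],"spin": 0,"gripper": 0.05}]}}

```text
time_s: 29.2
ee_pos: [0.4851, -0.3434, 0.363]
eef_rot: [-3.141, -0.0, 1.572]
force: [-0.3, -0.1, 0.1]
grip_width: 0.05
grip_force: 0.0
```

{"op": "jog_arm", "data": {"rows": [{"slide": [0,0,-0.01],"spin": 0,"gripper": 0.05},{"slide": [0,0,-0.01],"spin": 0,"gripper": 0.05},{"slide": [0,0,-0.01],"spin": 0,"gripper": 0.05}]}}

```text
time_s: 29.5
ee_pos: [0.4851, -0.3434, 0.3701]
eef_rot: [-3.14, -0.001, 1.572]
force: [-0.3, -0.2, 0.1]
grip_width: 0.0499
grip_force: 0.0
```

Run:
```python
from h import *
o=telemetry.get_obs();print(o['time_s'],o['ee_pos'],o['eef_rot'],o['grip_width'])
p,d=snap('wrist','w11.png');P=cloud('wrist',d,o);X,Y,Z=P[...,0],P[...,1],P[...,2]
m=(np.hypot(X-.485,Y+.343)<.03)&(Z>.067)&(Z<.08);q=P[m];print('wl',len(q),q.mean(0),q.max(0),np.ptp(q,axis=0))
S=(Z>.034)&(Z<.041)&(X>.37)&(X<.60)&(Y<-.16)&(Y>-.45);box(P,S,'platform')
go(.4685,.0202,.36,np.pi/2)
```

```text
29.5 [ 0.48512368 -0.34341034  0.37011415] [-3.14005679e+00 -1.15657007e-03  1.57185074e+00] 0.049931532592622056
wl 273 [ 0.48398212 -0.34233018  0.0715246 ] [ 0.4923408  -0.3347055   0.07411014] [0.01614403 0.01699618 0.00622372]
platform [ 484.6 -343.8] [182.3 164.5] 3.83 26635
slide [ 0.3636 -0.0163  0.0104] spin 0.001
```

View pics/w11.png

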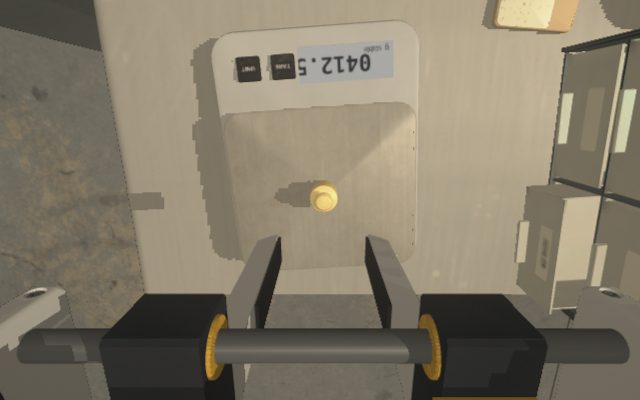

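The large weight stands upright at (323,197), within 2 mm of the platform's middle. Next I'll shut the lid.

{"op": "jog_arm", "data": {"rows": [{"slide": [0.045,-0.002,0],"spin": 0,"gripper": 0.05},{"slide": [0.09,-0.004,0],"spin": 0,"gripper": 0.05},{"slide": [0.135,-0.006,0],"spin": 0,"gripper": 0.05},{"slide": [0.18,-0.008,0],"spin": 0,"gripper": 0.05},{"slide": [0.225,-0.01,0],"spin": 0,"gripper": 0.05},{"slide": [0.27,-0.012,0],"spin": 0,"gripper": 0.05},{"slide": [0.315,-0.014,0],"spin": 0,"gripper": 0.05},{"slide": [0.3636,-0.0163,0.01],"spin": 0,"gripper": 0.05}]}}

```text
time_s: 30.35
ee_pos: [0.4682, 0.0217, 0.3611]
eef_rot: [-3.141, 0.0, 1.571]
force: [1.9, -0.5, -0.4]
grip_width: 0.0499
grip_force: 0.0
```

{"op": "jog_arm", "data": {"rows": [{"slide": [0.0,0,0],"spin": 0,"gripper": 0.05},{"slide": [0,0,0],"spin": 0,"gripper": 0.05},{"slide": [0,0,0],"spin": 0,"gripper": 0.05},{"slide": [0,0,0],"spin": 0,"gripper": 0.05}]}}

```text
time_s: 30.75
ee_pos: [0.4687, 0.019, 0.3614]
eef_rot: [-3.141, 0.0, 1.57]
force: [0.5, 0.1, -0.2]
grip_width: 0.0499
grip_force: 0.0
```

Run:
```python
from h import *
o=telemetry.get_obs();print(o['time_s'],o['ee_pos'],o['eef_rot'],o['grip_width'])
p,d=snap('wrist','w12.png');P=cloud('wrist',d,o)
m=(abs(P[...,1]-.02)<.02)&(abs(P[...,0]-.468)<.03)&(P[...,2]>.07)&(P[...,2]<.085);q=P[m];print('knob',len(q),q.mean(0),q.min(0),q.max(0));c=q.mean(0)
go(c[0],c[1],.26,np.pi/2)
```

```text
30.75 [0.46871864 0.01898598 0.36137981] [-3.14112863e+00  6.52174736e-05  1.57003572e+00] 0.04986893064134049
knob 377 [0.46832952 0.02088121 0.0766072 ] [0.45956721 0.01052074 0.07001262] [0.47760427 0.02914727 0.07930305]
slide [ 0.0019 -0.0004  0.1015] spin -0.0008
```

{"op": "jog_arm", "data": {"rows": [{"slide": [0.001,0,0.05],"spin": 0,"gripper": 0.05},{"slide": [0.001,0,0.085],"spin": 0,"gripper": 0.05},{"slide": [0.001,0,0.1],"spin": 0,"gripper": 0.05},{"slide": [0.001,0,0.1],"spin": 0,"gripper": 0.05},{"slide": [0.001,0,0.1],"spin": 0,"gripper": 0.01},{"slide": [0.001,0,0.1],"spin": 0,"gripper": 0.01},{"slide": [0.001,0,0.1],"spin": 0,"gripper": 0.01},{"slide": [0.001,0,0.1],"spin": 0,"gripper": 0.01}], "squeeze": 15}}

```text
time_s: 31.6
ee_pos: [0.4687, 0.021, 0.2623]
eef_rot: [3.14, 0.0, 1.572]
force: [0.4, 0.5, -0.2]
grip_width: 0.0211
grip_force: 0.0
```

{"op": "jog_arm", "data": {"rows": [{"slide": [0,0,0],"spin": 0,"gripper": 0.01},{"slide": [0,0.025,0],"spin": 0,"gripper": 0.01},{"slide": [0,0.05,0],"spin": 0,"gripper": 0.01},{"slide": [0,0.075,0],"spin": 0,"gripper": 0.01},{"slide": [0.001,0.095,0],"spin": 0,"gripper": 0.01},{"slide": [0.001,0.105,0],"spin": 0,"gripper": 0.01},{"slide": [0.001,0.109,0],"spin": 0,"gripper": 0.01},{"slide": [0.001,0.109,0],"spin": 0,"gripper": 0.01}]}}

```text
time_s: 32.4
ee_pos: [0.5776, 0.0224, 0.2621]
eef_rot: [-3.14, -0.0, 1.572]
force: [-4.6, 1.9, 7.9]
grip_width: 0.0179
grip_force: 15.0
```

{"op": "jog_arm", "data": {"rows": [{"slide": [0,0.001,0],"spin": 0,"gripper": 0.01},{"slide": [0,0.001,0],"spin": 0,"gripper": 0.01}]}}

```text
time_s: 32.6
ee_pos: [0.578, 0.0224, 0.262]
eef_rot: [-3.138, -0.0, 1.572]
force: [-10.4, 1.1, 10.9]
grip_width: 0.0182
grip_force: 15.0
```

{"op": "jog_arm", "data": {"rows": [{"slide": [0,-0.001,0],"spin": 0,"gripper": 0.05},{"slide": [0,-0.001,0],"spin": 0,"gripper": 0.05},{"slide": [0,-0.001,0],"spin": 0,"gripper": 0.05},{"slide": [0,-0.001,-0.05],"spin": 0,"gripper": 0.05},{"slide": [0,-0.001,-0.1],"spin": 0,"gripper": 0.03},{"slide": [0,-0.001,-0.13],"spin": 0,"gripper": 0.03},{"slide": [0,-0.001,-0.13],"spin": 0,"gripper": 0.03},{"slide": [0,-0.001,-0.13],"spin": 0,"gripper": 0.03}]}}

```text
time_s: 33.4
ee_pos: [0.5775, 0.0222, 0.3915]
eef_rot: [3.141, 0.0, 1.572]
force: [-0.7, -0.2, -0.5]
grip_width: 0.0302
grip_force: 0.0
```

Run:
```python
from h import *
o=telemetry.get_obs();print(o['time_s'],o['ee_pos'],o['eef_rot'],o['grip_width'])
p,d=snap('wrist','w13.png');P=cloud('wrist',d,o)
m=(abs(P[...,1]-.02)<.02)&(abs(P[...,0]-.577)<.03)&(P[...,2]>.07)&(P[...,2]<.085);q=P[m];print('knob',len(q),q.mean(0),q.min(0),q.max(0))
go(.514,.3557,.39,np.pi/2)
```

```text
33.4 [0.57747449 0.0221517  0.39147357] [3.14121571e+00 4.58412002e-05 1.57172382e+00] 0.030245271622722416
knob 307 [0.57637909 0.02238347 0.07673474] [0.56774524 0.01281322 0.07028447] [0.58567006 0.03066495 0.0798613 ]
slide [ 0.3336 -0.0631  0.0006] spin 0.001
```

View pics/w13.png

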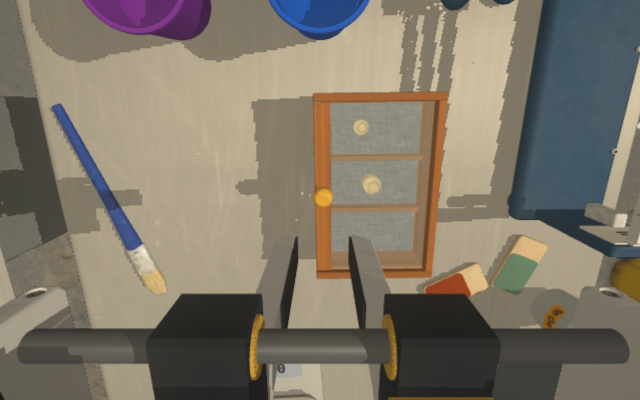

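The lid is shut, its knob at (323,198) and back at its starting x of 0.5764. Now the large cup.

{"op": "jog_arm", "data": {"rows": [{"slide": [0.045,-0.008,0],"spin": 0,"gripper": 0.03},{"slide": [0.09,-0.016,0],"spin": 0,"gripper": 0.03},{"slide": [0.135,-0.024,0],"spin": 0,"gripper": 0.03},{"slide": [0.18,-0.033,0],"spin": 0,"gripper": 0.03},{"slide": [0.225,-0.042,0],"spin": 0,"gripper": 0.03},{"slide": [0.27,-0.051,0],"spin": 0,"gripper": 0.03},{"slide": [0.31,-0.06,0],"spin": 0,"gripper": 0.03},{"slide": [0.334,-0.063,0],"spin": 0,"gripper": 0.03}]}}

```text
time_s: 34.25
ee_pos: [0.5131, 0.3589, 0.3895]
eef_rot: [-3.139, 0.001, 1.574]
force: [0.2, -0.8, 0.1]
grip_width: 0.0301
grip_force: 0.0
```

{"op": "jog_arm", "data": {"rows": [{"slide": [0,0,0],"spin": 0,"gripper": 0.03},{"slide": [0,0,0],"spin": 0,"gripper": 0.03},{"slide": [0,0,0],"spin": 0,"gripper": 0.03},{"slide": [0,0,0],"spin": 0,"gripper": 0.03}]}}

```text
time_s: 34.65
ee_pos: [0.5147, 0.355, 0.3914]
eef_rot: [-3.141, 0.0, 1.57]
force: [-0.2, 0.5, 1.1]
grip_width: 0.0296
grip_force: 0.0
```

Run:
```python
from h import *
o=telemetry.get_obs();print(o['time_s'],o['ee_pos'],o['eef_rot'],o['grip_width'])
p,d=snap('wrist','w14.png');P=cloud('wrist',d,o);rim(P,(.424,.358),.093);x=rim(P,(.555,.356),.108)
go(x[0]-.0412,x[1],.280,np.pi/2)
```

```text
34.65 [0.51468579 0.35503693 0.39142696] [-3.14124364e+00  2.62823947e-04  1.57038858e+00] 0.02964267978862685
rim [0.4244 0.358  0.0357] n 1242 err 0.001 z [0.0906 0.0923 0.0934]
rim [0.5554 0.356  0.0415] n 1627 err 0.0012 z [0.1058 0.1075 0.1085]
slide [ 0.0009 -0.0005  0.1116] spin -0.0004
```

{"op": "jog_arm", "data": {"rows": [{"slide": [0.0005,-0.0005,0.05],"spin": 0,"gripper": 0.03},{"slide": [0.0005,-0.0005,0.09],"spin": 0,"gripper": 0.03},{"slide": [0.0005,-0.0005,0.111],"spin": 0,"gripper": 0.03},{"slide": [0.0005,-0.0005,0.111],"spin": 0,"gripper": 0.03},{"slide": [0.0005,-0.0005,0.111],"spin": 0,"gripper": 0.03},{"slide": [0.0005,-0.0005,0.111],"spin": 0,"gripper": 0},{"slide": [0.0005,-0.0005,0.111],"spin": 0,"gripper": 0},{"slide": [0.0005,-0.0005,0.111],"spin": 0,"gripper": 0}]}}

```text
time_s: 35.5
ee_pos: [0.5139, 0.3567, 0.2817]
eef_rot: [3.14, -0.001, 1.572]
force: [0.5, 0.1, -0.4]
grip_width: 0.0093
grip_force: 0.3
```

{"op": "jog_arm", "data": {"rows": [{"slide": [0,0,0],"spin": 0,"gripper": 0},{"slide": [0,0,0],"spin": 0,"gripper": 0},{"slide": [0,0,0],"spin": 0,"gripper": 0},{"slide": [0,0,-0.02],"spin": 0,"gripper": 0},{"slide": [0,0,-0.06],"spin": 0,"gripper": 0},{"slide": [0,0,-0.1],"spin": 0,"gripper": 0},{"slide": [0,0,-0.1],"spin": 0,"gripper": 0},{"slide": [0,0,-0.1],"spin": 0,"gripper": 0}]}}

```text
time_s: 36.3
ee_pos: [0.5135, 0.3566, 0.3806]
eef_rot: [-3.142, -0.0, 1.572]
force: [0.2, -0.9, -1.8]
grip_width: 0.0061
grip_force: 15.0
```

```bash
cat >> h.py <<'E'
def tilt(P,c,h,r):
    d=np.hypot(P[...,0]-c[0],P[...,1]-c[1]);q=P[(d<r+.012)&(d>r-.012)&(abs(P[...,2]-h)<.012)]
    x,e=circ(q);A=np.c_[q[:,:2]-x[:2],np.ones(len(q))];b=np.linalg.lstsq(A,q[:,2],rcond=None)[0]
    k=abs(A@b-q[:,2])<.003;q=q[k];x,e=circ(q);A=np.c_[q[:,:2]-x[:2],np.ones(len(q))]
    print('tilt: centre',np.round(x,4),round(e,4),'plane',np.round(np.linalg.lstsq(A,q[:,2],rcond=None)[0],4))
E
python3 - <<'E'
from h import *
o=telemetry.get_obs();print(o['time_s'],o['ee_pos'],o['eef_rot'],o['grip_width'],o['grip_force'],o['force'])
p,d=snap('wrist','w15.png');P=cloud('wrist',d,o);tilt(P,(.5554,.356),o['ee_pos'][2]-.172,.042)
E
```

```text
36.3 [0.51352725 0.35658818 0.38058897] [-3.14154534e+00 -1.52134348e-04  1.57185005e+00] 0.0060922475082091886 14.997604008531198 [ 0.21719768 -0.93832759 -1.7896066 ]
tilt: centre [0.553  0.3553 0.0414] 0.0015 plane [-0.1108 -0.0018  0.2021]
```

{"op": "jog_arm", "data": {"rows": [{"slide": [-0.03,-0.003,0],"spin": 0,"gripper": 0},{"slide": [-0.07,-0.008,0],"spin": 0,"gripper": 0},{"slide": [-0.11,-0.012,0],"spin": 0,"gripper": 0},{"slide": [-0.15,-0.016,0],"spin": 0,"gripper": 0},{"slide": [-0.19,-0.02,0],"spin": 0,"gripper": 0},{"slide": [-0.23,-0.025,0],"spin": 0,"gripper": 0},{"slide": [-0.27,-0.03,0],"spin": 0,"gripper": 0},{"slide": [-0.31,-0.035,0],"spin": 0,"gripper": 0}]}}

```text
time_s: 37.15
ee_pos: [0.4784, 0.0451, 0.379]
eef_rot: [-3.138, 0.0, 1.572]
force: [0.5, -0.7, -1.5]
grip_width: 0.0062
grip_force: 15.0
```

{"op": "jog_arm", "data": {"rows": [{"slide": [-0.04,-0.005,0],"spin": 0,"gripper": 0},{"slide": [-0.065,-0.0084,0],"spin": 0,"gripper": 0},{"slide": [-0.078,-0.0084,0],"spin": 0,"gripper": 0},{"slide": [-0.078,-0.0084,0.03],"spin": 0,"gripper": 0},{"slide": [-0.078,-0.0084,0.06],"spin": 0,"gripper": 0},{"slide": [-0.078,-0.0084,0.08],"spin": 0,"gripper": 0},{"slide": [-0.078,-0.0084,0.08],"spin": 0,"gripper": 0},{"slide": [-0.078,-0.0084,0.08],"spin": 0,"gripper": 0}]}}

```text
time_s: 37.95
ee_pos: [0.471, -0.0311, 0.3006]
eef_rot: [-3.141, -0.0, 1.572]
force: [0.2, 0.2, -1.9]
grip_width: 0.0061
grip_force: 15.0
```

{"op": "jog_arm", "data": {"rows": [{"slide": [0,0,0],"spin": 0,"gripper": 0},{"slide": [0,0,0],"spin": 0,"gripper": 0},{"slide": [0,0,0],"spin": 0,"gripper": 0}]}}

```text
time_s: 38.25
ee_pos: [0.4708, -0.0313, 0.3013]
eef_rot: [3.14, 0.0, 1.572]
force: [0.1, -0.5, -1.1]
grip_width: 0.0061
grip_force: 15.0
```

Run:
```python
from h import *
o=telemetry.get_obs();print(o['time_s'],o['ee_pos'],o['eef_rot'],o['grip_width'],o['grip_force'],o['force'])
p,d=snap('wrist','w16.png');P=cloud('wrist',d,o);tilt(P,(.510,-.033),o['ee_pos'][2]-.1785,.042)
go(.4701,-.0314,.271,np.pi/2)
```

```text
38.25 [ 0.47080312 -0.03134863  0.30130069] [3.14046499e+00 1.44956182e-04 1.57186689e+00] 0.006115708131866439 14.997627285774797 [ 0.07331797 -0.47619471 -1.05597507]
tilt: centre [ 0.51   -0.0322  0.0411] 0.0015 plane [-0.1067  0.0266  0.1218]
slide [-0.     -0.0007  0.0302] spin 0.001
```

{"op": "jog_arm", "data": {"rows": [{"slide": [-0.001,-0.0008,0.012],"spin": 0,"gripper": 0},{"slide": [-0.001,-0.0008,0.022],"spin": 0,"gripper": 0},{"slide": [-0.001,-0.0008,0.027],"spin": 0,"gripper": 0},{"slide": [-0.001,-0.0008,0.029],"spin": 0,"gripper": 0},{"slide": [-0.001,-0.0008,0.0305],"spin": 0,"gripper": 0},{"slide": [-0.001,-0.0008,0.0305],"spin": 0,"gripper": 0},{"slide": [-0.001,-0.0008,0.0305],"spin": 0,"gripper": 0}]}}

```text
time_s: 39.0
ee_pos: [0.47, -0.0324, 0.2704]
eef_rot: [3.141, 0.0, 1.572]
force: [-0.2, -0.5, -0.7]
grip_width: 0.006
grip_force: 15.0
```

{"op": "jog_arm", "data": {"rows": [{"slide": [0,0,0],"spin": 0,"gripper": 0},{"slide": [0,0,0],"spin": 0,"gripper": 0},{"slide": [0,0,0],"spin": 0,"gripper": 0}], "squeeze": 3}}

```text
time_s: 39.3
ee_pos: [0.4699, -0.0324, 0.2703]
eef_rot: [3.141, 0.0, 1.572]
force: [-1.0, 0.0, -0.7]
grip_width: 0.0063
grip_force: 3.0
```

{"op": "jog_arm", "data": {"rows": [{"slide": [0,0,0],"spin": 0,"gripper": 0.014},{"slide": [0,0,0],"spin": 0,"gripper": 0.03},{"slide": [0,0,0],"spin": 0,"gripper": 0.03},{"slide": [0,0,0],"spin": 0,"gripper": 0.03},{"slide": [0,0,-0.04],"spin": 0,"gripper": 0.03},{"slide": [0,0,-0.08],"spin": 0,"gripper": 0.03},{"slide": [0,0,-0.1],"spin": 0,"gripper": 0.03},{"slide": [0,0,-0.1],"spin": 0,"gripper": 0.03}]}}

```text
time_s: 40.1
ee_pos: [0.4701, -0.0324, 0.3728]
eef_rot: [3.137, 0.001, 1.572]
force: [0.3, -0.0, -0.6]
grip_width: 0.0299
grip_force: 0.0
```

{"op": "jog_arm", "data": {"rows": [{"slide": [0,0,0],"spin": 0,"gripper": 0.03},{"slide": [0,0,0],"spin": 0,"gripper": 0.03}]}}

```text
time_s: 40.3
ee_pos: [0.4698, -0.0324, 0.3688]
eef_rot: [-3.139, -0.0, 1.572]
force: [0.2, -0.8, -0.4]
grip_width: 0.0299
grip_force: 0.0
```

Run:
```python
from h import *
o=telemetry.get_obs();print(o['time_s'],o['ee_pos'],o['eef_rot'],o['grip_width'],o['grip_force'],o['force'])
p,d=snap('wrist','w17.png');P=cloud('wrist',d,o);rim(P,(.5,-.033),.09)
```

```text
40.3 [ 0.46976442 -0.03241771  0.36876788] [-3.13945398e+00 -3.37075935e-04  1.57170967e+00] 0.029900747590215965 0.0 [ 0.24390173 -0.83916908 -0.43387457]
rim [ 0.5004 -0.0343  0.0415] n 1647 err 0.0012 z [0.0878 0.0895 0.0905]
```

{"op": "jog_arm", "data": {"rows": [{"slide": [0.045,-0.01,0],"spin": 0,"gripper": 0.03},{"slide": [0.09,-0.02,0],"spin": 0,"gripper": 0.03},{"slide": [0.135,-0.029,0],"spin": 0,"gripper": 0.03},{"slide": [0.18,-0.038,0],"spin": 0,"gripper": 0.03},{"slide": [0.225,-0.047,0],"spin": 0,"gripper": 0.03},{"slide": [0.27,-0.056,0],"spin": 0,"gripper": 0.03},{"slide": [0.315,-0.066,0],"spin": 0,"gripper": 0.03},{"slide": [0.36,-0.075,0],"spin": 0,"gripper": 0.03}]}}

```text
time_s: 41.15
ee_pos: [0.3937, 0.3294, 0.3691]
eef_rot: [-3.14, 0.001, 1.572]
force: [0.8, 0.2, -0.1]
grip_width: 0.0298
grip_force: 0.0
```

{"op": "jog_arm", "data": {"rows": [{"slide": [0.03,-0.006,0],"spin": 0,"gripper": 0.03},{"slide": [0.03,-0.006,0],"spin": 0,"gripper": 0.03},{"slide": [0.03,-0.006,0],"spin": 0,"gripper": 0.03},{"slide": [0.03,-0.006,0],"spin": 0,"gripper": 0.03},{"slide": [0.03,-0.006,0],"spin": 0,"gripper": 0.03}]}}

```text
time_s: 41.65
ee_pos: [0.3889, 0.3566, 0.37]
eef_rot: [-3.141, 0.0, 1.57]
force: [0.1, -0.3, 0.9]
grip_width: 0.0298
grip_force: 0.0
```

Run:
```python
from h import *
o=telemetry.get_obs();print(o['time_s'],o['ee_pos'],o['eef_rot'],o['grip_width'])
p,d=snap('wrist','w18.png');P=cloud('wrist',d,o);x=rim(P,(.424,.358),.093)
go(x[0]-.0352,x[1],.265,np.pi/2)
```

```text
41.65 [0.38891058 0.35660898 0.3699902 ] [-3.14133122e+00  2.71543690e-04  1.57044984e+00] 0.029847240225754842
rim [0.4236 0.358  0.0356] n 1261 err 0.001 z [0.0907 0.0924 0.0934]
slide [ 0.0014 -0.0006  0.1052] spin -0.0004
```

{"op": "jog_arm", "data": {"rows": [{"slide": [0.001,-0.0005,0.05],"spin": 0,"gripper": 0.03},{"slide": [0.001,-0.0005,0.085],"spin": 0,"gripper": 0.03},{"slide": [0.001,-0.0005,0.105],"spin": 0,"gripper": 0.03},{"slide": [0.001,-0.0005,0.105],"spin": 0,"gripper": 0.03},{"slide": [0.001,-0.0005,0.105],"spin": 0,"gripper": 0.03},{"slide": [0.001,-0.0005,0.105],"spin": 0,"gripper": 0},{"slide": [0.001,-0.0005,0.105],"spin": 0,"gripper": 0},{"slide": [0.001,-0.0005,0.105],"spin": 0,"gripper": 0}], "squeeze": 15}}

```text
time_s: 42.5
ee_pos: [0.3882, 0.3585, 0.266]
eef_rot: [3.14, -0.001, 1.572]
force: [0.6, -0.8, 0.4]
grip_width: 0.0094
grip_force: 0.4
```

{"op": "jog_arm", "data": {"rows": [{"slide": [0,0,0],"spin": 0,"gripper": 0},{"slide": [0,0,0],"spin": 0,"gripper": 0},{"slide": [0,0,0],"spin": 0,"gripper": 0},{"slide": [0,0,-0.02],"spin": 0,"gripper": 0},{"slide": [0,0,-0.06],"spin": 0,"gripper": 0},{"slide": [0,0,-0.11],"spin": 0,"gripper": 0},{"slide": [0,0,-0.11],"spin": 0,"gripper": 0},{"slide": [0,0,-0.11],"spin": 0,"gripper": 0}]}}

```text
time_s: 43.3
ee_pos: [0.3878, 0.3584, 0.3755]
eef_rot: [3.141, -0.001, 1.572]
force: [-0.2, -1.1, -3.0]
grip_width: 0.0051
grip_force: 15.0
```

Run:
```python
from h import *
o=telemetry.get_obs();print(o['time_s'],o['ee_pos'],o['eef_rot'],o['grip_width'],o['grip_force'],o['force'])
p,d=snap('wrist','w19.png');P=cloud('wrist',d,o);tilt(P,(.4236,.358),o['ee_pos'][2]-.174,.036)
```

```text
43.3 [0.38783833 0.3584148  0.37554159] [ 3.14078775e+00 -8.24602990e-04  1.57186879e+00] 0.005111525423999906 15.001141573302448 [-0.20439646 -1.0809199  -2.96200226]
tilt: centre [0.4215 0.3584 0.0353] 0.0015 plane [-0.1251  0.007   0.1977]
```

{"op": "jog_arm", "data": {"rows": [{"slide": [-0.03,0.008,0],"spin": 0,"gripper": 0},{"slide": [-0.07,0.02,0],"spin": 0,"gripper": 0},{"slide": [-0.11,0.032,0],"spin": 0,"gripper": 0},{"slide": [-0.15,0.044,0],"spin": 0,"gripper": 0},{"slide": [-0.19,0.056,0],"spin": 0,"gripper": 0},{"slide": [-0.23,0.068,0],"spin": 0,"gripper": 0},{"slide": [-0.26,0.077,0],"spin": 0,"gripper": 0},{"slide": [-0.281,0.082,0],"spin": 0,"gripper": 0}]}}

```text
time_s: 44.15
ee_pos: [0.4706, 0.0756, 0.3734]
eef_rot: [-3.138, 0.0, 1.57]
force: [-0.1, -0.3, -2.3]
grip_width: 0.0053
grip_force: 15.0
```

{"op": "jog_arm", "data": {"rows": [{"slide": [0,0,0],"spin": 0,"gripper": 0},{"slide": [0,0,0.03],"spin": 0,"gripper": 0},{"slide": [0,0,0.06],"spin": 0,"gripper": 0},{"slide": [0,0,0.085],"spin": 0,"gripper": 0},{"slide": [0,0,0.09],"spin": 0,"gripper": 0},{"slide": [0,0,0.09],"spin": 0,"gripper": 0},{"slide": [0,0,0.09],"spin": 0,"gripper": 0},{"slide": [0,0,0.09],"spin": 0,"gripper": 0}]}}

```text
time_s: 44.95
ee_pos: [0.4705, 0.0777, 0.2862]
eef_rot: [3.14, -0.0, 1.572]
force: [-0.2, -0.5, -1.4]
grip_width: 0.0053
grip_force: 15.0
```

Run:
```python
from h import *
o=telemetry.get_obs();print(o['time_s'],o['ee_pos'],o['eef_rot'],o['grip_width'],o['grip_force'],o['force'])
p,d=snap('wrist','w20.png');P=cloud('wrist',d,o);tilt(P,(.503,.077),o['ee_pos'][2]-.178,.036)
go(.4699,.0773,.2555,np.pi/2)
```

```text
44.95 [0.47050273 0.07774738 0.28619269] [ 3.13989693e+00 -1.73670834e-04  1.57196015e+00] 0.005334502844567347 15.003067161887884 [-0.24864268 -0.45857097 -1.40336434]
tilt: centre [0.5039 0.0778 0.0352] 0.0015 plane [-0.1096  0.0385  0.1073]
slide [-0.0004 -0.0006  0.0306] spin 0.0011
```

{"op": "jog_arm", "data": {"rows": [{"slide": [-0.001,-0.0005,0.012],"spin": 0,"gripper": 0},{"slide": [-0.001,-0.0005,0.022],"spin": 0,"gripper": 0},{"slide": [-0.001,-0.0005,0.027],"spin": 0,"gripper": 0},{"slide": [-0.001,-0.0005,0.029],"spin": 0,"gripper": 0},{"slide": [-0.001,-0.0005,0.0305],"spin": 0,"gripper": 0},{"slide": [-0.001,-0.0005,0.0305],"spin": 0,"gripper": 0},{"slide": [-0.001,-0.0005,0.0305],"spin": 0,"gripper": 0}]}}

```text
time_s: 45.7
ee_pos: [0.4699, 0.0766, 0.2548]
eef_rot: [3.141, -0.0, 1.572]
force: [-0.8, -0.5, -1.4]
grip_width: 0.0051
grip_force: 15.0
```

{"op": "jog_arm", "data": {"rows": [{"slide": [0,0,0],"spin": 0,"gripper": 0},{"slide": [0,0,0],"spin": 0,"gripper": 0},{"slide": [0,0,0],"spin": 0,"gripper": 0}], "squeeze": 3}}

```text
time_s: 46.0
ee_pos: [0.4699, 0.0766, 0.2548]
eef_rot: [3.141, -0.0, 1.572]
force: [0.3, 0.1, -0.3]
grip_width: 0.0057
grip_force: 3.0
```

{"op": "jog_arm", "data": {"rows": [{"slide": [0,0,0],"spin": 0,"gripper": 0.014},{"slide": [0,0,0],"spin": 0,"gripper": 0.03},{"slide": [0,0,0],"spin": 0,"gripper": 0.03},{"slide": [0,0,0],"spin": 0,"gripper": 0.03},{"slide": [0,0,-0.04],"spin": 0,"gripper": 0.03},{"slide": [0,0,-0.08],"spin": 0,"gripper": 0.03},{"slide": [0,0,-0.12],"spin": 0,"gripper": 0.03},{"slide": [-0.04,0,-0.15],"spin": 0,"gripper": 0.03}]}}

```text
time_s: 46.8
ee_pos: [0.4697, 0.0383, 0.4073]
eef_rot: [3.139, -0.001, 1.576]
force: [0.8, -0.3, -0.6]
grip_width: 0.0298
grip_force: 0.0
```

{"op": "jog_arm", "data": {"rows": [{"slide": [0,0,-0.02],"spin": 0,"gripper": 0.03},{"slide": [0,0,-0.02],"spin": 0,"gripper": 0.03},{"slide": [0,0,-0.02],"spin": 0,"gripper": 0.03},{"slide": [0,0,-0.02],"spin": 0,"gripper": 0.03}]}}

```text
time_s: 47.2
ee_pos: [0.4698, 0.037, 0.4232]
eef_rot: [-3.139, -0.0, 1.572]
force: [0.8, -0.2, -1.0]
grip_width: 0.0299
grip_force: 0.0
```

Run:
```python
from h import *
o=telemetry.get_obs();print(o['time_s'],o['ee_pos'],o['eef_rot'],o['grip_width'],o['grip_force'],o['force'])
p,d=snap('wrist','w21.png');P=cloud('wrist',d,o);rim(P,(.5,-.033),.09);rim(P,(.4957,.0774),.075)
```

```text
47.2 [0.46979674 0.03698347 0.42321357] [-3.13942368e+00 -4.05833745e-05  1.57243862e+00] 0.029936240016593584 0.0 [ 0.79310649 -0.17531013 -1.00484702]
rim [ 0.5004 -0.034   0.0416] n 949 err 0.0012 z [0.0877 0.0895 0.0905]
rim [0.4941 0.0753 0.0356] n 930 err 0.001 z [0.0728 0.0745 0.0754]
```

View pics/w21.png

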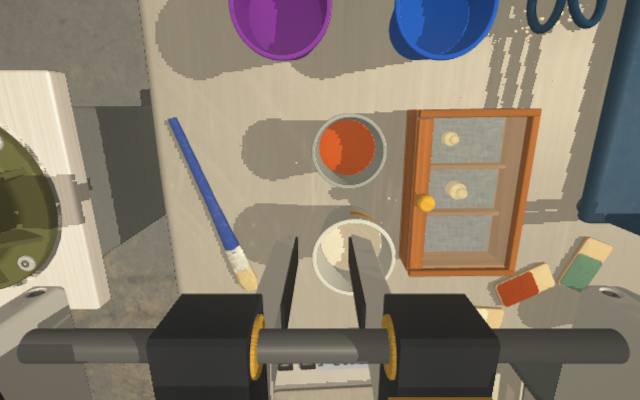

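The wrist view shows both cups upright at (349,150) and (354,257), within 2.5 mm of where they started. The lid is shut with the medium weight in the middle compartment. I'll check the small brown arc near (360,215) before handing in.

Run:
```python
from h import *
im=cv2.imread('pics/w21.png')[190:300,290:420];cv2.imwrite('pics/w21c.png',cv2.resize(im,None,fx=5,fy=5,interpolation=cv2.INTER_CUBIC))
o=telemetry.get_obs();p,d=cams.camera('wrist');P=cloud('wrist',d,o)
for v in(211,214,217):print(np.round(P[v,356:368:3],3).tolist())
```

```text
[[0.507, 0.002, 0.042], [0.511, -0.0, 0.035], [0.516, -0.003, 0.026], [0.523, -0.01, 0.003]]
[[0.505, 0.004, 0.059], [0.509, 0.003, 0.056], [0.513, 0.001, 0.051], [0.518, -0.002, 0.042]]
[[0.504, 0.005, 0.072], [0.508, 0.004, 0.07], [0.511, 0.003, 0.067], [0.515, 0.001, 0.061]]
```

View pics/w21c.png

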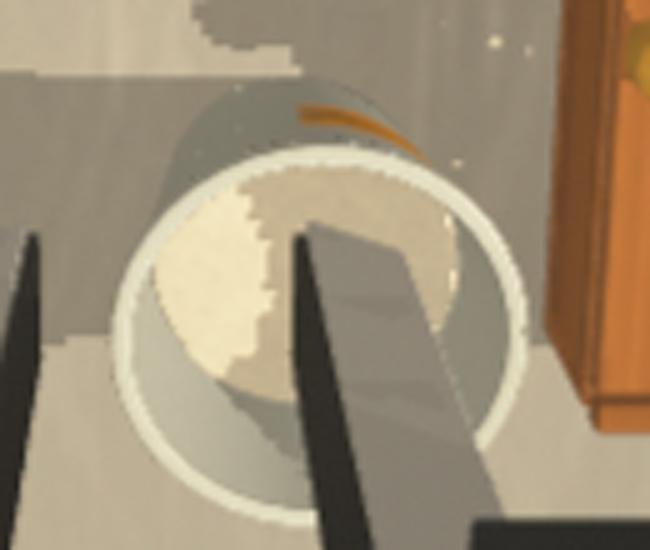

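The arc is a printed mark on the large cup's outer wall. Everything is in place, so I'm handing in.

```bash
python3 -c "
from station import workorder;print(workorder.hand_in())"
```

```text
the job is handed in; nothing more can be done
None
```

Job handed in: the large weight is within 2 mm of the platform's middle, the medium one is in the middle compartment, and the lid is shut. Both cups are back upright within about 2.5 mm of where they stood, though each tilted about 6° while being carried.

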